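# Stand the leaning bottle up and shut the display case

### The arm

A 7-joint arm with a two-finger parallel gripper is mounted at the origin on the work surface. World frame = base frame: x ahead of the robot, y to its left, z up, the work surface at z = 0. Lengths are in m, angles in rad, forces in N, time in s.
With the tool pointing down it reaches from about 0.425 to 0.95 m from the base axis. Payload 4.7 kg.
Tool frame: the origin (TCP) lies at the very end of the fingers, on their centre line; the grasp point (between the pads) lies 19 mm behind it (env.hold_point_z is the distance from the TCP to the grasp point, in m); y points along the fingers, x is the direction in which the jaws open and shut, and the axes are right-handed (so a half turn about y gives the same grasp; the last joint's range is limited). The gripper opens to 87 mm and grips with 3 to 60 N. Pads are 19 mm wide; open, the fingers measure 117 mm over their backs; the gripper's body (75 mm by 190 mm) begins 51 mm behind the grasp point.
Start: joints at [1.099, 0.469, -0.049, 1.532, 0.024, 1.141, -0.082], TCP at [0.289, -0.61, 0.199] pointing down, gripper open.
Joint ranges: [-2.59, 2.59], [-0.33, 1.99], [-1.39, 1.29], [0.1, 2.45], [-1.04, 4.18], [0.21, 1.99], [-2.66, 2.66]. Speed limits (rad/s): [2.57, 2.57, 3.14, 3.14, 3.14, 3.14, 3.14].

### API

Orientations are given as [roll, pitch, yaw] about the fixed x, y, z axes, in that order (R = Rz(yaw) Ry(pitch) Rx(roll)).
In Python, from workcell import env gives the robot as it stands. The module is installed in compiled form; this text tells all that it offers.
- The arm moves only by the tool jog_arm, never from a script. Its argument "increments" is a list of rows, each a list of 3 entries, a list of its own where there are three numbers: the shift along the world's x, y, z in cm, then the turn, a rotation vector about the world's x, y, z in rad, then the closure, from 0 (fully open) to 1 (shut). In form: [[[x, y, z], [rx, ry, rz], hand], ...]. A call has 1 to 8 rows; each row is the pose to reach, as a shift and turn from the pose commanded when the call began; what a row does not reach only later rows make up. A row lasts 1/12 s, in which the tool goes at most 41.7 mm and 7.16 degrees, less where a joint would pass 70% of its speed; a pose out of reach is approached as far as the arm can. A call with a gripper value outside its range is refused whole. The fingers move at their own pace and stop on an object; "newtons" is the grip in N (left out, the last holds). Time passes only in rows, so rows that repeat a pose let the fingers close. It gives the time, the measured TCP pose, the force and the opening at its end, in the units of the state.
- env.observe(): the state, without advancing time (a new reading comes with each control period).
- env.snapshot(name): name is "scene" or "top" or "wrist"; returns (picture, depth): 384x512x3 uint8, red, green, blue; 384x512 float32, m along the optical axis (not along the pixel's ray), 0 where there is no reading.
- env.calibration(name): a dict with "vertical_fov" (degrees; the focal length in pixels is half the picture's height over the tangent of half this angle, whatever the lens; pixels are square), "cx", "cy" (the principal point, pixels), "dist_coeffs" ([k1, k2, p1, p2, k3] as OpenCV has them; the pictures are not rectified), "extrinsics" (4x4, takes a point from camera to world coordinates). Camera axes: x right, y up, looking along -z (the intrinsics and any distortion apply to the point x, -y, -z); pixel columns grow to the right and rows downward; lengths in m; the calibration is good to about 2 mm. A picture is of the moment at which its call begins: read the wrist's pose just before it. calibration takes no time and is no camera call; for the wrist camera it gives the pose at the moment of the call.
- env.sign_off(): hands the job in, once; it reports no verdict.
The state is a dict: "t": time; "qpos": joint angles; "qd": joint speeds; "joint_torque": joint torques, N m; "eef_pos": TCP position; "eef_rot": TCP orientation; "contact_force": force on the tool from outside, world axes, zero at the start; "wrist_torque": the same for the moment, N m; "gripper_width": finger opening in m.
Only numpy, scipy, OpenCV 4.12 (cv2) and the standard library are available. Lean on these libraries where they do the work, as an engineer would, in place of code of your own. Each camera call takes 0.05 s, during which the arm holds its last target.

### The job

One bottle in the front row of the display case is leaning out over the rim, so the lid would come down on it. With a fingertip, push that bottle back until it stands upright in its pocket, without picking it up; then push the lid over and down until it is fully shut. Do not let the lid hit the leaning bottle, and leave the other bottles standing in the case and the things on the bench where they are.

Things in the scene. Friction and masses are not known exactly. Their poses are not given: they have to be found in the camera images.
- case: Fixed black display case for nail-lacquer bottles: pocketed tray 166 mm (y), x from -81 to +63 mm, 18 high, floor 4 thick, with a deep hinged lid. Origin: under the pockets' centre. 3 x 4 square pockets 36 wide, 14 deep, ribs 4: rows at x = -40 (front), 0, +40 mm, columns at y = -60, -20, +20, +60 mm. Its +x side (lid hinge) is turned to world -y, within 0.45 rad; -x is its front.
- front_rim (a point): Middle of the front pockets' outer rim: x = -58 mm in the case, 18 mm above the bench. In front of it a flat ledge at the same height runs on to x = -81 mm. The leaning bottle rests on this rim.
- lid_hinge (a point): Middle of the lid's hinge line, which runs along the case's y; 20 mm above the bench, at x = +63 mm in the case.
- lid (a joint): Lid angle, rad: 0 fully shut, grows as the free edge rises and swings back, stop at 1.82; starts open, 1.45 to 1.78. Stiff hinge (0.22 N m friction): stays where left, must be pushed all the way. Lid: dark grey box open below, 0.2 kg; shut, it spans from the hinge line 144 mm to -x, 170 mm in y, flat top 67 mm above the hinge line (87 above the bench), walls 3; small lip at the free edge.
- lid_edge (a point): Middle of the lid's free outer top edge: 144 mm from the hinge line along the lid and 67 mm square to that, on the flat outer top face. Moves with the lid.
- leaning_bottle: The bottle leaning in the front row: square glass 26 x 26 x 38 mm high, round black cap 17 mm across, 76 mm in all, 40-72 g. Origin: centre of its base, z along its axis to the cap. Starts about 0.7 rad off upright, cap out past the front rim (case -x). Pushed to within some 0.45 rad of upright it drops onto its base by itself; pushed too far it tips inwards. In any column.
- bottle1: A like bottle standing upright in the front row of the case; origin at the centre of its base.
- bottle2: A like bottle standing upright in the front row of the case; origin at the centre of its base.
- bottle3: A like bottle standing upright in the front row of the case; origin at the centre of its base.
- bottle4: A like bottle standing upright in the middle row of the case; origin at the centre of its base.
- bottle5: A like bottle standing upright in the middle row of the case; origin at the centre of its base.
- bottle6: A like bottle standing upright in the back row of the case; origin at the centre of its base.
- bottle7: A like bottle standing upright in the back row of the case; origin at the centre of its base.
- spare_bottle: A like bottle standing on the bench in front of the case; not part of the job. Origin at the centre of its base.
- sticker_roll: Paper roll lying flat on the bench, 72 mm across, 25 mm high, hole 38 mm; not part of the job. Origin at the centre of its underside.
- jar: Amber jar with a white cap, 52 mm across, 55 mm high, standing on the bench beyond the lid; not part of the job. Origin at the centre of its underside.
Mind the look-alikes: they are no part of the job. Leave any orange look-alike of the case alone.

How it is judged:
On the way, in this order (a step that is already met when the one before it is completed fails the run):
1. the leaning bottle stands upright in its front-row pocket (angle between leaning_bottle's own z axis and vertical below 0.1 rad and z of leaning_bottle in the frame of case below 0.008 m and x of leaning_bottle in the frame of case between -0.059 and -0.021 m), for 0.3 s.
2. the lid is fully shut (value of joint lid below 0.04 rad), for 0.2 s.
At the end, for the whole second after the job is handed in: The bottle that leaned stands upright (within 0.10 rad) on its front-row pocket floor, the other case bottles stand too (within 0.12 rad), the lid is shut (within 0.04 rad), and the spare bottle, roll and jar are within 30 mm of where they were, the spare upright (0.15 rad) (all of step 1 and angle between each of bottle1, bottle2, bottle3, bottle4, bottle5, bottle6, bottle7's own z axis and vertical below 0.12 rad and z of each of bottle1, bottle2, bottle3, bottle4, bottle5, bottle6, bottle7 in the frame of case below 0.01 m and value of joint lid below 0.04 rad and linear speed of leaning_bottle below 0.02 m/s and angle between spare_bottle's own z axis and vertical below 0.15 rad and distance of each of spare_bottle, sticker_roll, jar from where it was at the start of the episode below 0.03 m); the robot touches nothing.
It fails at once if the leaning bottle is lifted or carried (its base centre rises more than 26 mm above the bench, from 12 mm at the start) (z of leaning_bottle in the frame of case above 0.026 m).
It fails at once if another case bottle is lifted or knocked over (z of any of bottle1, bottle2, bottle3, bottle4, bottle5, bottle6, bottle7 in the frame of case above 0.022 m or angle between any of bottle1, bottle2, bottle3, bottle4, bottle5, bottle6, bottle7's own z axis and vertical above 0.6 rad).
It fails at once if the lid hits the leaning bottle (over 2 N) (contact force between lid and leaning_bottle above 2 N).
It fails at once if a thing on the bench is moved more than 30 mm (distance of any of spare_bottle, sticker_roll, jar from where it was at the start of the episode above 0.03 m).
It also fails if it takes over 58 s, if anything falls off the work surface, if the arm or the gripper's body presses on something with over 40 N, if the wrist force passes 120 N, or if a joint passes its speed limit or range.

## Working session

There is one attempt and no reset: what is moved stays moved. The work goes in short steps, Python scripts to look and compute and a tool call to move; the robot and the scene stay as the last step left them, time stands still between calls to the robot, and variables do not carry over. Pictures are saved under pics/ and viewed, and the job is handed in when it is done.

Besides the shell and the picture viewer there is one more tool, called after "Call:" as name(argument=value, ...), one argument or row to a line, values as JSON. jog_arm: Moves the arm, as the interface text tells. Its arguments: {"type":"object","properties":{"increments":{"type":"array"},"newtons":{"type":"number"}},"required":["increments"]}

```bash
mkdir -p pics && cat > h.py <<'E'
import numpy as np, cv2
from workcell import env
def K(c):
    f=192/np.tan(np.radians(c["vertical_fov"])/2)
    return np.array([[f,0,c["cx"]],[0,f,c["cy"]],[0,0,1.]])
def unproj(c,d,uv):
    out=[]
    for u,v in uv:
        p=cv2.undistortPoints(np.array([[[u,v]]],float),K(c),np.array(c["dist_coeffs"],float))[0,0]
        r=int(round(v));q=int(round(u)); z=np.median(d[max(r-1,0):r+2,max(q-1,0):q+2])
        P=np.array(c["extrinsics"])@np.array([p[0]*z,-p[1]*z,-z,1]); out.append(P[:3])
    return np.array(out)
def proj(c,P):
    P=np.atleast_2d(P);E=np.linalg.inv(np.array(c["extrinsics"]))
    q=(E@np.c_[P,np.ones(len(P))].T).T[:,:3]*[1,-1,-1]
    return cv2.projectPoints(q,np.zeros(3),np.zeros(3),K(c),np.array(c["dist_coeffs"],float))[0][:,0]
def cloud(c,d):
    v,u=np.mgrid[0:384,0:512]
    p=cv2.undistortPoints(np.stack([u,v],-1).reshape(-1,1,2).astype(float),K(c),np.array(c["dist_coeffs"],float))[:,0]
    z=d.reshape(-1)
    P=np.c_[p[:,0]*z,-p[:,1]*z,-z,np.ones(len(z))]@np.array(c["extrinsics"]).T
    P=P[:,:3];P[z<=0]=np.nan
    return P.reshape(384,512,3)
def snap(n,tag):
    c=env.calibration(n);im,d=env.snapshot(n)
    cv2.imwrite(f"pics/{tag}.png",im[:,:,::-1]);np.savez(f"pics/{tag}.npz",im=im,d=d,c=np.array([c],dtype=object))
    return c,im,d
def load(tag):
    z=np.load(f"pics/{tag}.npz",allow_pickle=True);return z["c"][0],z["im"],z["d"]
E
python3 - <<'E'
from h import *
for n in("scene","top"):
    snap(n,n+"0")
    c=env.calibration(n);print(n,c)
print(env.observe())
E
```

```text
scene {'vertical_fov': 55.962177801587195, 'cx': 259.2804704671924, 'cy': 196.87200037445731, 'dist_coeffs': array([-0.01022613,  0.        ,  0.        ,  0.        ,  0.        ]), 'extrinsics': array([[-0.64920892, -0.59596428,  0.47260379,  0.93557153],
       [ 0.76059916, -0.51200833,  0.39916963,  0.34498814],
       [ 0.00408623,  0.61860653,  0.78569031,  0.79716332],
       [ 0.        ,  0.        ,  0.        ,  1.        ]])}
top {'vertical_fov': 48.693212484875936, 'cx': 265.10896157215086, 'cy': 193.55499345584826, 'dist_coeffs': array([-0.04634652,  0.        ,  0.        ,  0.        ,  0.        ]), 'extrinsics': array([[-0.01459318,  0.99632294, -0.0844253 ,  0.40802   ],
       [-0.99983874, -0.01365647,  0.011662  ,  0.01078428],
       [ 0.01046616,  0.08458187,  0.99636156,  1.12449368],
       [ 0.        ,  0.        ,  0.        ,  1.        ]])}
{'t': 0.1, 'qpos': array([ 1.09910217,  0.46936604, -0.04857457,  1.53356619,  0.02410758,
        1.1409919 , -0.08230743]), 'qd': array([ 0.00193176, -0.00197978, -0.00013742, -0.00252682, -0.00036886,
       -0.00050513, -0.00168715]), 'joint_torque': array([-8.73940007e-04, -5.09174216e+01, -8.16730689e-02, -2.36829722e+01,
       -6.14645518e-02,  3.44858877e-02,  6.70759619e-05]), 'eef_pos': array([ 0.28896607, -0.60938409,  0.19820431]), 'eef_rot': array([-1.57087255,  0.00174407, -1.12799585]), 'contact_force': array([-0.30737734,  0.57574861, -0.22910595]), 'wrist_torque': array([0.0365302 , 0.01219379, 0.04650692]), 'gripper_width': 0.08701602271779618}
```

View pics/scene0.png

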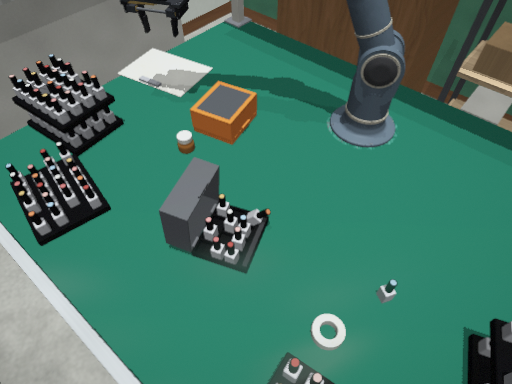

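View pics/top0.png

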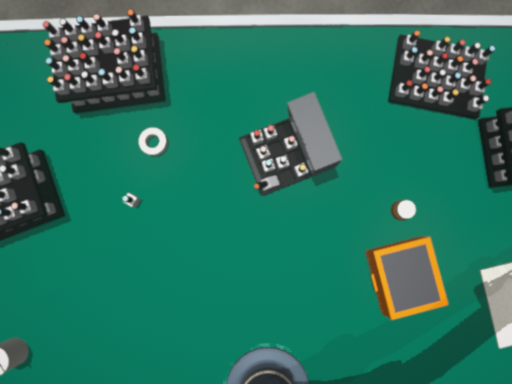

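```bash
python3 - <<'E'
from h import *
c,im,d=load("top0");a=cv2.resize(im[85:205,225:350],None,fx=6,fy=5,interpolation=cv2.INTER_CUBIC)
a=cv2.resize(im[85:205,225:355],None,fx=5,fy=5,interpolation=cv2.INTER_CUBIC)
cv2.imwrite("pics/topc.png",a[:,:,::-1])
c,im,d=load("scene0");a=cv2.resize(im[150:275,155:285],None,fx=4.6,fy=4.6,interpolation=cv2.INTER_CUBIC)
cv2.imwrite("pics/scc.png",a[:,:,::-1])
E
```

```text
(no output)
```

View pics/topc.png

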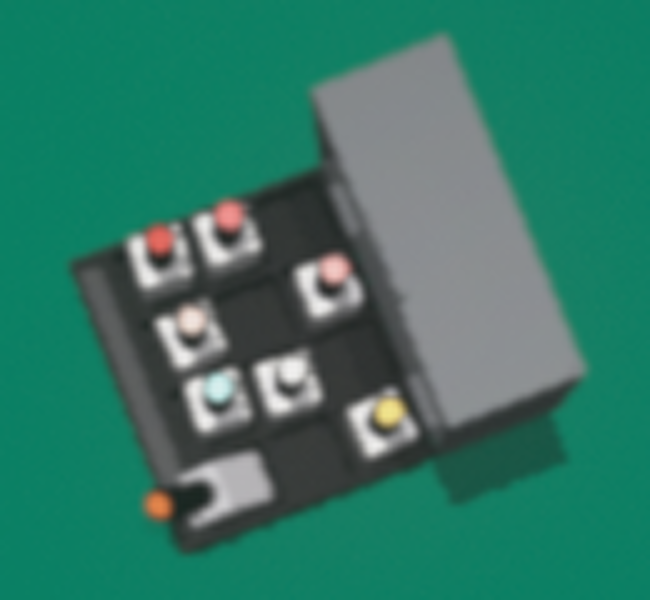

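View pics/scc.png

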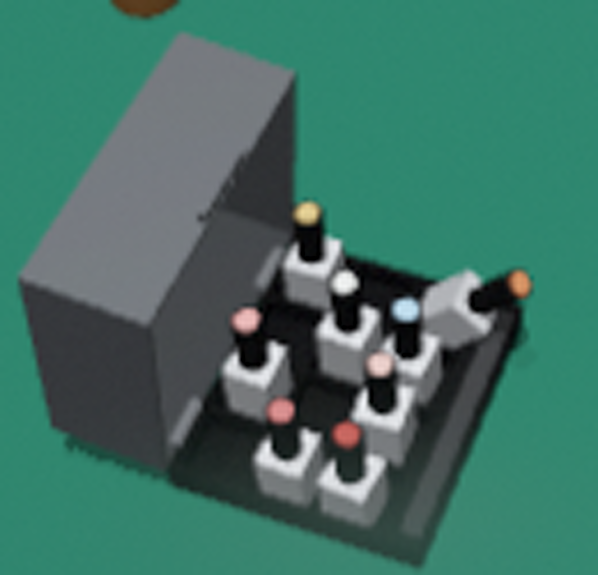

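```bash
cat >> h.py <<'E'
def rayz(c,uv,z0):
    uv=np.atleast_2d(np.array(uv,float));E=np.array(c["extrinsics"])
    p=cv2.undistortPoints(uv[:,None],K(c),np.array(c["dist_coeffs"],float))[:,0]
    D=np.c_[p[:,0],-p[:,1],-np.ones(len(p))]@E[:3,:3].T;o=E[:3,3]
    return o+D*((z0-o[2])/D[:,2])[:,None]
E
python3 - <<'E'
from h import *
from scipy.optimize import least_squares
c,im,d=load("top0")
f=lambda L:np.array([(225+(x-2)/5,85+(y-2)/5) for x,y in L])
corn=rayz(c,f([(75,262),(185,553),(322,168)]),.018); cm=np.array([[-.081,.083],[-.081,-.083],[.063,.083]])
print(corn)
# top(+y?) determine orientation: hinge +x -> world -y. case y axis = z x x
caps=rayz(c,f([(160,238),(190,320),(218,386),(229,214),(291,371),(334,267),(389,410)]),.080)
cx=np.array([[-.04,.06],[-.04,.02],[-.04,-.02],[0,.06],[0,-.02],[.04,.02],[.04,-.06]])
def R(a):return np.array([[np.cos(a),-np.sin(a)],[np.sin(a),np.cos(a)]])
def res(p,m,w):return ((m@R(p[2]).T+p[:2]-w)).ravel()
for nm,m,w in(("corn",cm,corn[:,:2]),("caps",cx,caps[:,:2]),("both",np.r_[cm,cx],np.r_[corn,caps][:,:2])):
    s=least_squares(res,[.6,-.05,-1.57],args=(m,w));print(nm,s.x,np.round(s.fun.reshape(-1,2)*1e3,1).tolist())
p=s.x
def case(q):
    q=np.atleast_2d(q);return np.c_[(q[:,:2]@R(p[2]).T+p[:2]),q[:,2]]
print("caps px depth",unproj(c,d,f([(160,505),(160,238)])))
C=cloud(c,d)
# leaning bottle cap
lp=unproj(c,d,f([(158,505),(160,500),(185,497),(235,485)]));print(lp)
print("case frame",np.c_[(lp[:,:2]-p[:2])@R(p[2]),lp[:,2]]*1e3)
c2,im2,d2=load("scene0")
g=lambda L:np.array([(155+(x-2)/4.6,150+(y-2)/4.6) for x,y in L])
lp=unproj(c2,d2,g([(520,284),(516,280),(490,292),(450,300)]));
print("scene case frame",np.c_[(lp[:,:2]-p[:2])@R(p[2]),lp[:,2]]*1e3)
# lid top face
L=np.r_[unproj(c,d,f([(320,92),(448,40),(575,368),(450,425),(420,150),(500,350)])),unproj(c2,d2,g([(182,40),(288,76),(28,278),(148,318)]))]
print("lid",np.c_[(L[:,:2]-p[:2])@R(p[2]),L[:,2]]*1e3)
for n,uv in(("jar",(404,209)),("spare",(131,200)),("roll",(152,141))):
    print(n,unproj(c,d,[uv]))
E
```

```text
[[ 0.65299341  0.06318931  0.018     ]
 [ 0.49758436  0.00707598  0.018     ]
 [ 0.70229707 -0.0687323   0.018     ]]
corn [ 0.60317742 -0.0400564  -1.21521596] [[-0.2, 1.6], [-0.4, -0.1], [0.6, -1.5]]
caps [ 0.60504823 -0.0393255  -1.2374804 ] [[-2.3, 0.5], [1.7, 1.8], [-2.6, 2.2], [-1.0, -2.6], [3.4, 0.9], [1.9, -1.3], [-1.1, -1.6]]
both [ 0.60451392 -0.03959156 -1.22088756] [[1.7, 1.8], [1.2, 1.0], [1.8, -1.6], [-3.8, 0.9], [0.5, 1.7], [-3.7, 1.4], [-1.9, -1.9], [3.0, 0.3], [1.9, -1.0], [-0.7, -2.5]]
caps px depth [[0.51740031 0.01938783 0.0719373 ]
 [0.65082463 0.01760564 0.08049846]]
[[ 0.51763474  0.02040428  0.06981164]
 [ 0.51982684  0.01934946  0.07269013]
 [ 0.52169108  0.00685202  0.06777165]
 [ 0.53021291 -0.01897397  0.04288339]]
case frame [[-86.1435688  -61.04734817  69.81164421]
 [-84.40118377 -59.34968766  72.69013316]
 [-72.0219563  -61.88268346  67.77164797]
 [-44.83953328 -62.73070338  42.88338634]]
scene case frame [[-86.26719644 -58.30418126  71.36152032]
 [-84.02861722 -57.98220376  74.35233347]
 [-70.9001507  -53.45279464  62.76588937]
 [-47.76921725 -52.51333527  45.0457405 ]]
lid [[ 49.77279359  82.72561113 164.7938296 ]
 [153.41954583 127.60520459   2.32750904]
 [111.00059301 -80.09265395 171.22842995]
 [ 52.71810412 -81.80254629 143.34777755]
 [ 82.65719954  40.19837217 167.2793715 ]
 [ 83.0705723  -59.64189648 165.87388512]
 [109.71856651 -75.28006758 171.45083513]
 [ 50.11600575 -76.52801434 165.20115214]
 [107.79181428  87.36098462 170.01195062]
 [ 47.67752056  84.47918869 163.95376883]]
jar [[ 0.45434831 -0.35418768  0.05568011]]
spare [[0.4874404  0.33989257 0.04808384]]
roll [[6.49362332e-01 2.99900302e-01 2.61082069e-04]]
```

Candidates for the leaning bottle:
- The bottle with the orange cap, in the case with the grey lid, top image ≈(257,186). It leans out past the front ledge, at column y=-60.
- The spare at (131,200), which stands upright on the bench.
- The rack bottles at the top left, top right and far left, all upright and in racks without a lid.
- The orange box at (408,278), which is the look-alike case.

The close crop confirms the first one. The case is at about (0.604, -0.040) with yaw -1.22. Next I close the gripper and move around to the front.

Call:
jog_arm(
  increments=[
    [[0,2,4],[0,0,0.1],1],
    [[2,4,7],[0,0,0.2],1],
    [[3,8,9],[0,0,0.3],1],
    [[4,12,10],[0,0,0.42],1],
    [[5,16,10],[0,0,0.54],1],
    [[6,20,10],[0,0,0.66],1],
    [[7,24,10],[0,0,0.78],1],
    [[8,28,10],[0,0,0.9],1],
  ],
  newtons=10,
)

```text
t: 0.77
eef_pos: [0.368, -0.3323, 0.299]
eef_rot: [-1.571, 0.0, -0.222]
contact_force: [0.6, -0.2, -0.9]
gripper_width: 0.0417
```

Call:
jog_arm(
  increments=[
    [[2,4,0],[0,0,0.12],1],
    [[4,8,0],[0,0,0.24],1],
    [[6,12,0],[0,0,0.36],1],
    [[8,15,0],[0,0,0.48],1],
    [[9,18,0],[0,0,0.578],1],
    [[10,22,0],[0,0,0.578],1],
    [[11,26,0],[0,0,0.578],1],
    [[12,30,0],[0,0,0.578],1],
  ],
)

```text
t: 1.43
eef_pos: [0.4879, -0.0327, 0.2989]
eef_rot: [-1.571, 0.0, 0.35]
contact_force: [1.0, 0.2, -0.4]
gripper_width: 0.0012
```

Call:
jog_arm(
  increments=[
    [[1,4,0],[0,0,0],1],
    [[1.5,8,0],[0,0,0],1],
    [[1.8,8.4,0],[0,0,0],1],
    [[1.8,8.4,0],[0,0,0],1],
  ],
)

```text
t: 1.77
eef_pos: [0.5059, 0.0528, 0.299]
eef_rot: [-1.57, -0.0, 0.357]
contact_force: [-0.1, -0.6, -1.0]
gripper_width: 0.0009
```

Call:
jog_arm(
  increments=[
    [[0,0,-4],[0,0,0],1],
    [[0,0,-8],[0,0,0],1],
    [[0,0,-12],[0,0,0],1],
    [[0,0,-16],[0,0,0],1],
    [[0,0,-18],[0,0,0],1],
    [[0,0,-18],[0,0,0],1],
  ],
)

```text
t: 2.27
eef_pos: [0.502, 0.0462, 0.1143]
eef_rot: [-1.569, 0.011, 0.347]
contact_force: [-0.2, -0.8, -0.8]
gripper_width: 0.0006
```

```bash
python3 - <<'E'
from h import *
for n in("scene","wrist","top"): snap(n,n+"1")
c,im,d=load("scene1");a=im[130:290,155:325]
b=load("wrist1")[1]
a=cv2.resize(a,(408,384),interpolation=cv2.INTER_CUBIC)
m=np.hstack([a,cv2.resize(b,(392,294)).repeat(1,0) if 0 else cv2.copyMakeBorder(cv2.resize(b,(392,294)),45,45,0,0,0)])
cv2.imwrite("pics/m1.png",m[:,:,::-1])
E
```

```text
(no output)
```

View pics/m1.png

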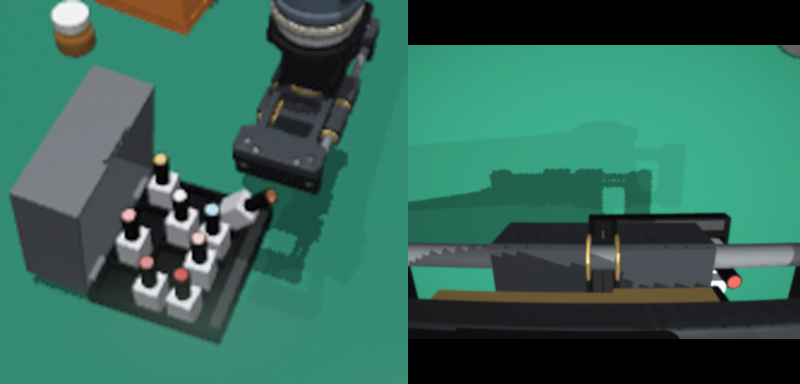

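```bash
python3 - <<'E'
from h import *
o=env.observe();print(o["eef_pos"],o["eef_rot"],o["qpos"])
p=np.array([.6045,-.0396]);a=-1.221
R=np.array([[np.cos(a),-np.sin(a)],[np.sin(a),np.cos(a)]])
print((o["eef_pos"][:2]-p)@R*1e3)
c,im,d=load("top1")
cv2.imwrite("pics/t1.png",cv2.resize(im[85:215,215:355],None,fx=5,fy=4.5,interpolation=cv2.INTER_CUBIC)[:,:,::-1])
E
```

```text
[0.5072587  0.04862267 0.12038888] [-1.57155432 -0.00186812  0.34824063] [ 0.3558223   0.36332517 -0.65469959  1.97855989  0.28343777  0.88815603
 -0.09963339]
[-116.20534758  -61.11813113]
```

View pics/t1.png

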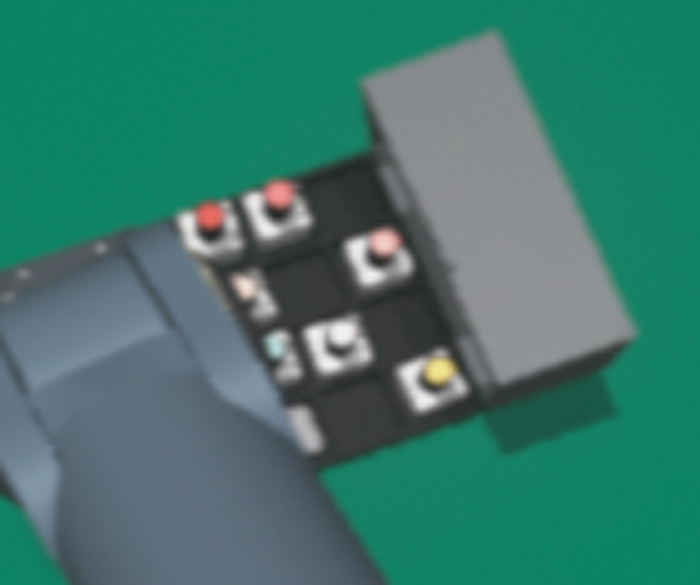

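Call:
jog_arm(
  increments=[
    [[0,0,-3],[0,0,0],1],
    [[0,0,-5],[0,0,0],1],
    [[0,0,-7],[0,0,0],1],
    [[0,0,-7],[0,0,0],1],
    [[0,0,-7],[0,0,0],1],
    [[0,0,-7],[0,0,0],1],
  ],
)

```text
t: 2.92
eef_pos: [0.508, 0.0497, 0.0513]
eef_rot: [-1.572, -0.004, 0.349]
contact_force: [-0.1, 0.5, 0.5]
gripper_width: 0.0005
```

```bash
python3 - <<'E'
from h import *
snap("scene","scene2")
o=env.observe();print(o["eef_pos"],o["eef_rot"],o["contact_force"])
p=np.array([.6045,-.0396]);a=-1.221
R=np.array([[np.cos(a),-np.sin(a)],[np.sin(a),np.cos(a)]])
print((o["eef_pos"][:2]-p)@R*1e3)
c,im,d=load("scene2")
cv2.imwrite("pics/s2.png",cv2.resize(im[140:280,170:310],None,fx=4.2,fy=4.2,interpolation=cv2.INTER_CUBIC)[:,:,::-1])
E
```

```text
[0.50799913 0.04966484 0.05135363] [-1.57203577 -0.0040946   0.3495214 ] [ 0.52155933 -0.58732574  0.11921479]
[-116.93065628  -60.06538353]
```

View pics/s2.png

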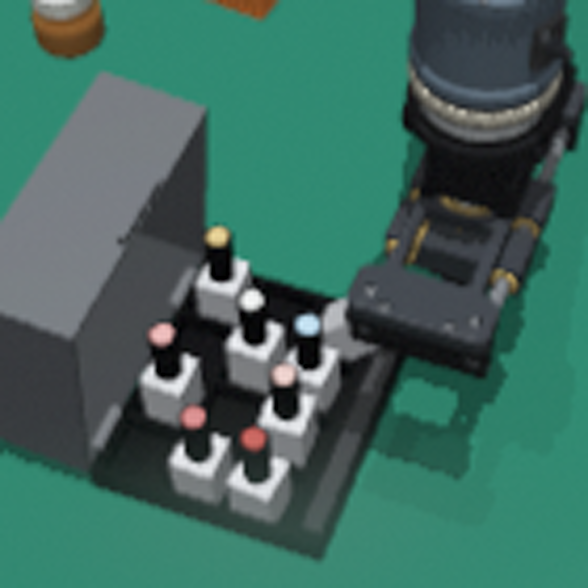

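Call:
jog_arm(
  increments=[
    [[0.17,-0.47,0],[0,0,0],1],
    [[0.34,-0.94,0],[0,0,0],1],
    [[0.43,-1.17,0],[0,0,0],1],
    [[0.51,-1.41,0],[0,0,0],1],
    [[0.6,-1.64,0],[0,0,0],1],
    [[0.69,-1.88,0],[0,0,0],1],
    [[0.77,-2.11,0],[0,0,0],1],
    [[0.86,-2.35,0],[0,0,0],1],
  ],
)

```text
t: 3.63
eef_pos: [0.5148, 0.026, 0.0492]
eef_rot: [-1.57, -0.0, 0.35]
contact_force: [-0.5, 0.5, 2.1]
gripper_width: 0.0005
```

```bash
cat > look.py <<'E'
import sys
from h import *
t=sys.argv[1]
snap("scene",t)
o=env.observe();print(o["t"],o["eef_pos"],o["contact_force"])
p=np.array([.6045,-.0396]);a=-1.221
R=np.array([[np.cos(a),-np.sin(a)],[np.sin(a),np.cos(a)]])
print((o["eef_pos"][:2]-p)@R*1e3)
c,im,d=load(t)
cv2.imwrite(f"pics/{t}c.png",cv2.resize(im[140:280,170:310],None,fx=4.2,fy=4.2,interpolation=cv2.INTER_CUBIC)[:,:,::-1])
E
python3 look.py s3
```

```text
3.6833 [0.51519333 0.02570847 0.0493278 ] [-0.44201695 -0.20968279  2.69739854]
[-91.95953042 -61.51684356]
```

View pics/s3c.png

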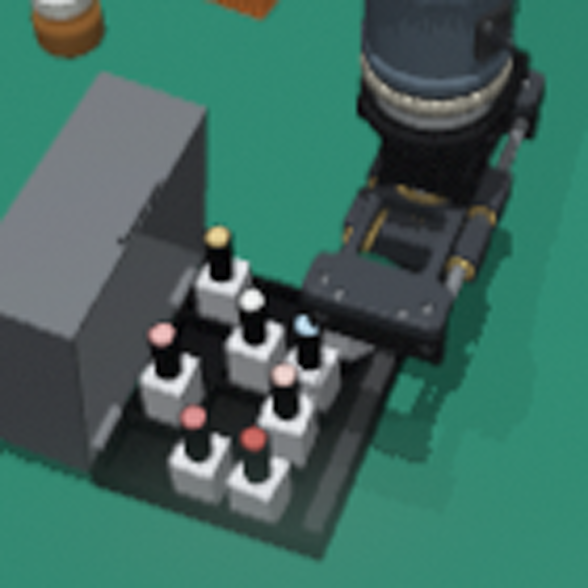

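Call:
jog_arm(
  increments=[
    [[0.09,-0.23,0],[0,0,0],1],
    [[0.17,-0.47,0],[0,0,0],1],
    [[0.17,-0.47,0],[0,0,0],1],
    [[0.17,-0.47,0],[0,0,0],1],
  ],
)

```text
t: 4.02
eef_pos: [0.5174, 0.023, 0.0503]
eef_rot: [-1.57, -0.003, 0.351]
contact_force: [-1.3, 2.6, 7.9]
gripper_width: 0.0005
```

```bash
python3 look.py s4; python3 -c "
from h import *
snap('top','t4');c,im,d=load('t4')
a=cv2.resize(im[85:215,215:355],None,fx=5,fy=4.5,interpolation=cv2.INTER_CUBIC);cv2.imwrite('pics/t4c.png',a[:,:,::-1])"
```

```text
4.0667 [0.5173948  0.02303776 0.05029924] [-1.71383587  2.7398288   6.94459262]
[-88.69609482 -60.36396398]
```

View pics/s4c.png

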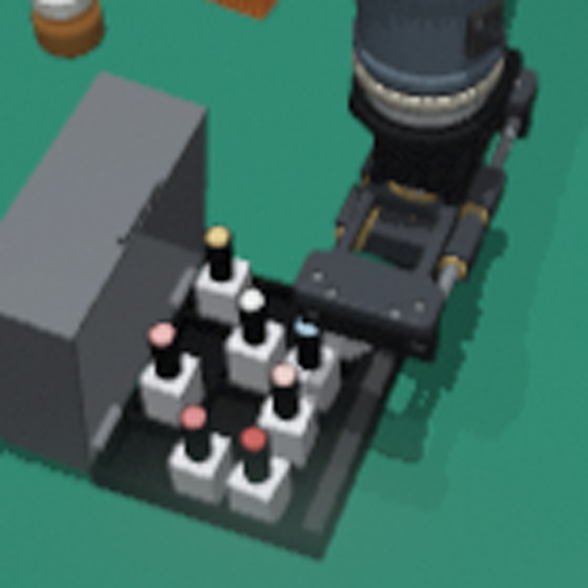

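View pics/t4c.png

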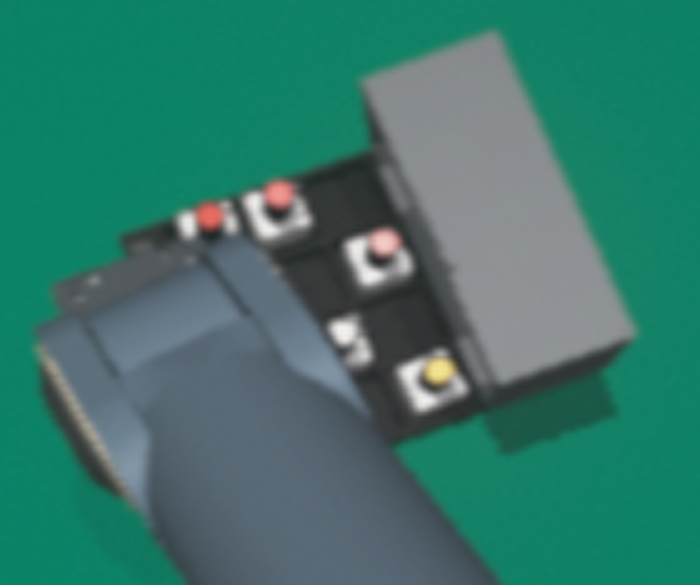

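```bash
python3 - <<'E'
from h import *
o=env.observe();print(o["contact_force"],o["wrist_torque"],o["eef_rot"],o["qpos"])
c,im,d=load("s4");C=cloud(c,d)
p=np.array([.6045,-.0396]);a=-1.221
R=np.array([[np.cos(a),-np.sin(a)],[np.sin(a),np.cos(a)]])
g=lambda L:np.array([(170+(x-2)/4.2,140+(y-2)/4.2) for x,y in L])
for q in [(305,265),(305,300),(360,280),(360,325),(400,345),(425,345),(430,310),(306,328),(345,345),(345,352),(360,350),(370,352),(385,355)]:
    P=unproj(c,d,g([q]))[0];print(q,np.round(np.r_[(P[:2]-p)@R,P[2]]*1e3))
snap("wrist","w4")
a=im[190:240,225:285]
cv2.imwrite("pics/z4.png",cv2.resize(a,None,fx=12,fy=12,interpolation=cv2.INTER_CUBIC)[:,:,::-1])
E
```

```text
[-0.94685095  3.37432761  7.19252737] [0.63055792 0.15316082 0.02097868] [-1.56992084 -0.0027644   0.35123416] [ 0.34693814  0.47290201 -0.59594237  2.01897444  0.37983165  0.75618911
 -0.12696344]
(305, 265) [-54.  19. 187.]
(305, 300) [-60.  35. 180.]
(360, 280) [-83.  19. 188.]
(360, 325) [-86.  26. 160.]
(400, 345) [-108.   25.  152.]
(425, 345) [-123.   33.  170.]
(430, 310) [-122.   24.  187.]
(306, 328) [-38. -12.  82.]
(345, 345) [-48. -46.  24.]
(345, 352) [-48. -45.  16.]
(360, 350) [-58. -46.  22.]
(370, 352) [-64. -48.  21.]
(385, 355) [-73. -49.  20.]
```

View pics/z4.png

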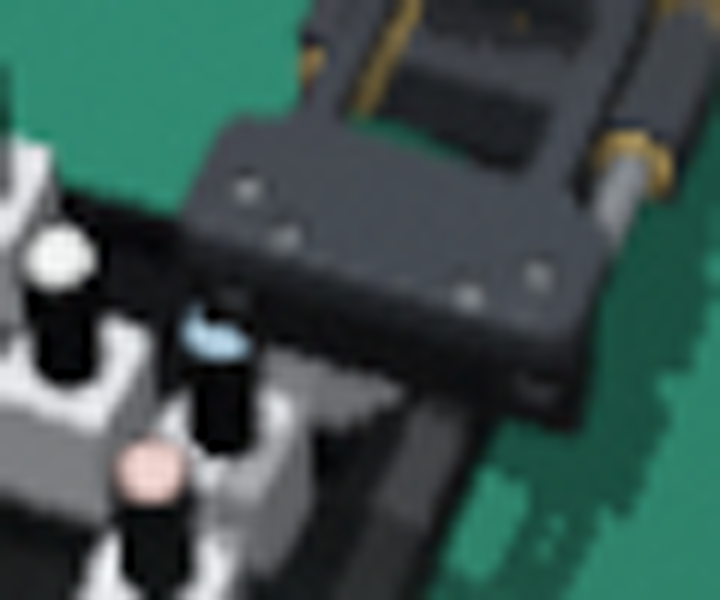

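View pics/w4.png

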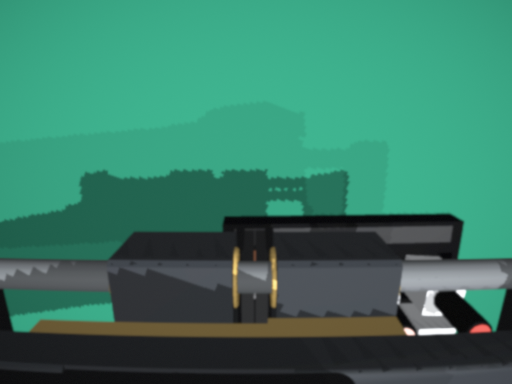

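Call:
jog_arm(
  increments=[
    [[-0.03,0.1,0.5],[0,0,0],1],
    [[-0.1,0.3,1],[0,0,0],1],
    [[-0.3,1,3],[0,0,0],1],
    [[-1.5,4,6],[0,0,0],1],
    [[-3,8,8],[0,0,0],1],
    [[-4,12,10],[0,0,0],1],
    [[-4,12,10],[0,0,0],1],
  ],
)

```text
t: 4.75
eef_pos: [0.4758, 0.1478, 0.1527]
eef_rot: [-1.569, -0.006, 0.357]
contact_force: [0.3, 0.8, -0.1]
gripper_width: 0.0004
```

```bash
python3 look.py s5; python3 -c "
from h import *
snap('top','t5');c,im,d=load('t5')
a=cv2.resize(im[85:215,215:355],None,fx=5,fy=4.5,interpolation=cv2.INTER_CUBIC);cv2.imwrite('pics/t5c.png',a[:,:,::-1])"
```

```text
4.8 [0.47603074 0.14769671 0.15250806] [0.50704604 1.97199092 0.46188319]
[-219.98174182  -56.50168777]
```

View pics/s5c.png

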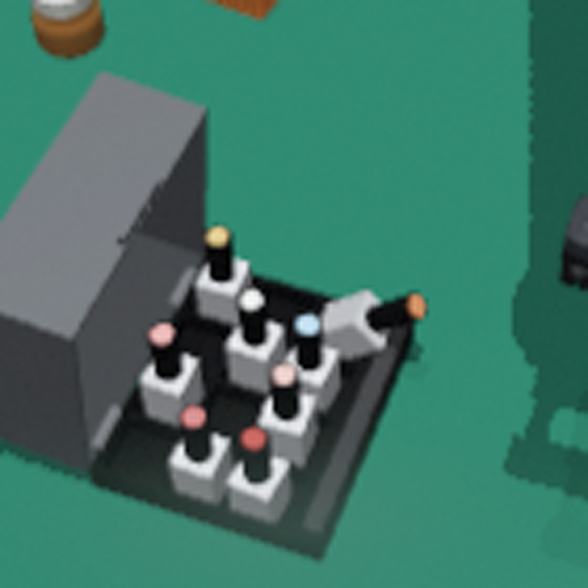

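View pics/t5c.png

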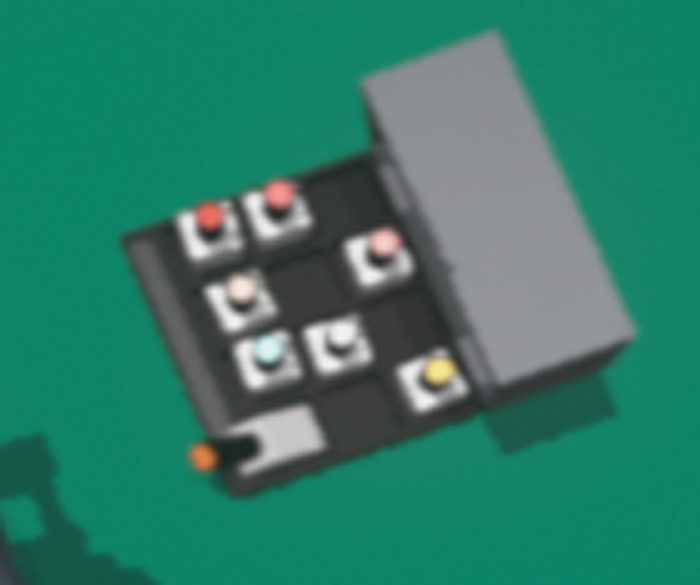

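```bash
python3 - <<'E'
from h import *
p=np.array([.6045,-.0396]);a=-1.221
R=np.array([[np.cos(a),-np.sin(a)],[np.sin(a),np.cos(a)]])
def pr(t,box):
    c,im,d=load(t);C=cloud(c,d)
    Q=np.dstack([(C[...,:2]-p)@R,C[...,2:]])*1e3
    m=(Q[...,2]>23)&(Q[...,0]<-15)&(Q[...,1]>-82)&(Q[...,1]<-38)&(Q[...,0]>-125)
    P=Q[m];col=im[m].astype(int)
    org=(col[:,0]>140)&(col[:,0]>col[:,2]+60)
    print(t,m.sum(),"cap orange",np.round(P[org].mean(0)),org.sum())
    for x0 in range(-110,-10,6):
        s=(P[:,0]>=x0)&(P[:,0]<x0+6)
        if s.sum()>2: print(x0+3,s.sum(),"ymean %.0f zmax %.0f zmean %.0f zmin %.0f"%(P[s,1].mean(),np.percentile(P[s,2],95),P[s,2].mean(),P[s,2].min()))
for t in("top0","t5","scene0","s5"):pr(t,0)
E
```

```text
top0 218 cap orange [-86. -61.  71.] 15
-89 9 ymean -62 zmax 70 zmean 69 zmin 66
-83 16 ymean -63 zmax 76 zmean 70 zmin 24
-77 17 ymean -63 zmax 76 zmean 68 zmin 24
-71 19 ymean -65 zmax 69 zmean 55 zmin 24
-65 23 ymean -64 zmax 62 zmean 51 zmin 31
-59 26 ymean -63 zmax 53 zmean 45 zmin 26
-53 25 ymean -63 zmax 52 zmean 48 zmin 29
-47 23 ymean -62 zmax 50 zmean 46 zmin 38
-41 23 ymean -61 zmax 43 zmean 38 zmin 26
-35 23 ymean -62 zmax 36 zmean 32 zmin 24
-29 14 ymean -61 zmax 27 zmean 25 zmin 24
t5 230 cap orange [-89. -61.  67.] 17
-89 16 ymean -62 zmax 73 zmean 67 zmin 61
-83 14 ymean -62 zmax 75 zmean 71 zmin 65
-77 17 ymean -64 zmax 71 zmean 64 zmin 24
-71 19 ymean -62 zmax 63 zmean 53 zmin 25
-65 23 ymean -63 zmax 57 zmean 47 zmin 32
-59 26 ymean -62 zmax 52 zmean 45 zmin 35
-53 26 ymean -62 zmax 52 zmean 47 zmin 33
-47 23 ymean -62 zmax 48 zmean 44 zmin 36
-41 22 ymean -62 zmax 41 zmean 38 zmin 25
-35 23 ymean -61 zmax 36 zmean 33 zmin 28
-29 19 ymean -62 zmax 29 zmean 27 zmin 24
scene0 229 cap orange [-86. -58.  72.] 17
-89 16 ymean -58 zmax 75 zmean 70 zmin 66
-83 19 ymean -5
[... 243 characters left out ...]
 ymean -53 zmax 49 zmean 40 zmin 23
-41 19 ymean -55 zmax 41 zmean 37 zmin 27
-35 17 ymean -55 zmax 34 zmean 30 zmin 23
-29 5 ymean -63 zmax 29 zmean 26 zmin 24
s5 238 cap orange [-89. -58.  68.] 15
-95 7 ymean -59 zmax 67 zmean 64 zmin 61
-89 17 ymean -58 zmax 71 zmean 68 zmin 60
-83 17 ymean -56 zmax 73 zmean 68 zmin 58
-77 18 ymean -54 zmax 67 zmean 60 zmin 48
-71 26 ymean -53 zmax 63 zmean 47 zmin 23
-65 26 ymean -50 zmax 56 zmean 42 zmin 24
-59 31 ymean -55 zmax 50 zmean 43 zmin 25
-53 29 ymean -54 zmax 52 zmean 45 zmin 25
-47 22 ymean -54 zmax 46 zmean 40 zmin 26
-41 22 ymean -55 zmax 41 zmean 36 zmin 26
-35 19 ymean -57 zmax 35 zmean 31 zmin 23
-29 4 ymean -64 zmax 28 zmean 27 zmin 26
```

```bash
python3 - <<'E'
from h import *
c,im,d=load("s5")
P=proj(c,[env.observe()["eef_pos"]]);print(P)
u,v=P[0].astype(int)
a=im[max(v-70,0):v+40,max(u-70,0):u+70]
cv2.imwrite("pics/f5.png",cv2.resize(a,None,fx=5,fy=5,interpolation=cv2.INTER_CUBIC)[:,:,::-1])
E
```

```text
[[323.38310493 207.34389161]]
```

View pics/f5.png

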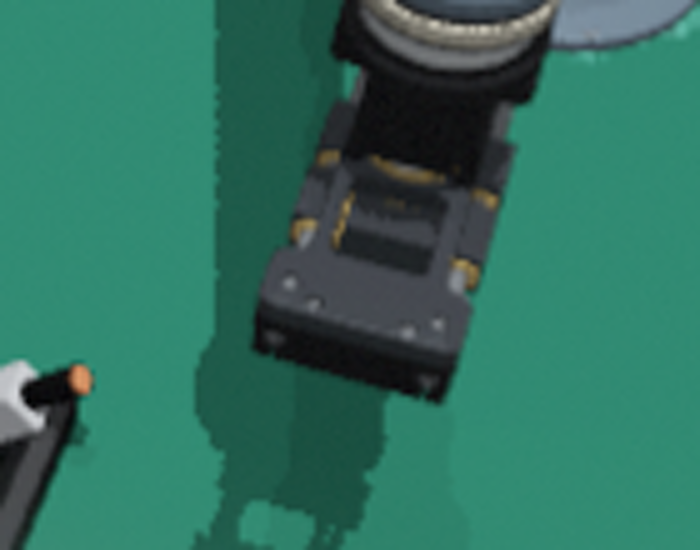

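Call:
jog_arm(
  increments=[
    [[0,0,0],[-0.11,-0.04,0],1],
    [[0,0,0],[-0.21,-0.08,0],1],
    [[0,0,0],[-0.32,-0.12,0],1],
    [[0.5,-2,-2],[-0.43,-0.157,0],1],
    [[1.2,-4,-4],[-0.47,-0.17,0],1],
    [[2,-7,-5],[-0.47,-0.17,0],1],
    [[2.7,-8.9,-5],[-0.47,-0.17,0],1],
    [[2.7,-8.9,-5],[-0.47,-0.17,0],1],
  ],
)

```text
t: 5.52
eef_pos: [0.5028, 0.0446, 0.0974]
eef_rot: [-2.075, 0.008, 0.341]
contact_force: [0.7, -0.4, 1.2]
gripper_width: 0.0003
```

```bash
python3 look.py s6; python3 -c "
from h import *
snap('top','t6');c,im,d=load('t6')
print(env.observe()['eef_rot'])
a=cv2.resize(im[85:215,215:355],None,fx=5,fy=4.5,interpolation=cv2.INTER_CUBIC);cv2.imwrite('pics/t6c.png',a[:,:,::-1])"
```

```text
5.5667 [0.50301688 0.04745415 0.09791676] [-0.77997315  0.43771327 -0.32626844]
[-116.56129669  -65.50353525]
[-2.07137037  0.00349269  0.34564983]
```

View pics/s6c.png

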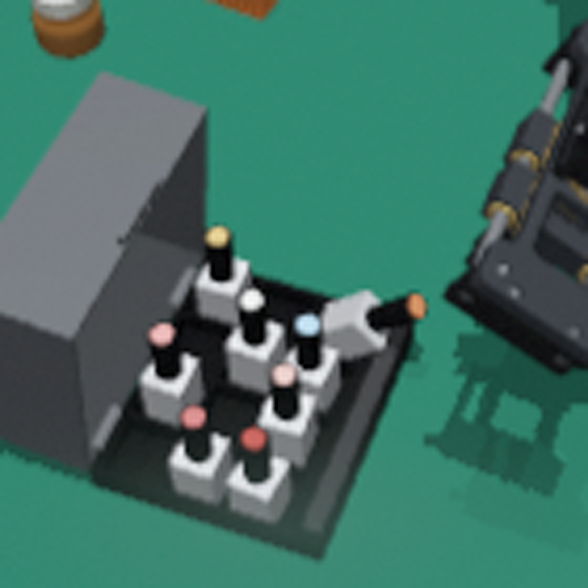

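View pics/t6c.png

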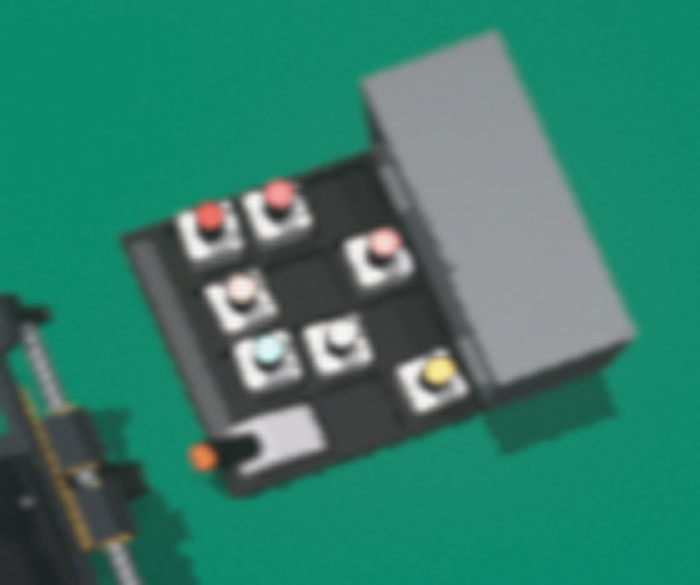

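Call:
jog_arm(
  increments=[
    [[0.2,0.1,-2],[0,0,0],1],
    [[0.4,0.15,-3.5],[0,0,0],1],
    [[0.4,0.15,-4.4],[0,0,0],1],
    [[0.4,0.15,-4.4],[0,0,0],1],
    [[0.4,0.15,-4.4],[0,0,0],1],
    [[0.4,0.15,-4.4],[0,0,0],1],
  ],
)

```text
t: 6.12
eef_pos: [0.5078, 0.0542, 0.0558]
eef_rot: [-2.071, 0.0, 0.35]
contact_force: [0.5, -0.5, 0.2]
gripper_width: 0.0003
```

```bash
python3 look.py s7
```

```text
6.1667 [0.50784235 0.05420559 0.05591525] [ 0.54216459  0.67097972 -0.08120354]
[-121.2501647   -58.65652842]
```

Call:
jog_arm(
  increments=[
    [[0.17,-0.47,-0.2],[0,0,0],1],
    [[0.34,-0.94,-0.3],[0,0,0],1],
    [[0.5,-1.4,-0.3],[0,0,0],1],
    [[0.6,-1.64,-0.3],[0,0,0],1],
    [[0.7,-1.9,-0.2],[0,0,0],1],
    [[0.8,-2.2,-0.1],[0,0,0],1],
    [[0.9,-2.45,0],[0,0,0],1],
    [[0.9,-2.45,0],[0,0,0],1],
  ],
)

```text
t: 6.83
eef_pos: [0.5167, 0.0286, 0.0555]
eef_rot: [-2.071, 0.001, 0.349]
contact_force: [-0.2, -0.6, -0.7]
gripper_width: 0.0003
```

```bash
python3 look.py s8; python3 -c "
from h import *
snap('top','t8');c,im,d=load('t8')
a=cv2.resize(im[85:215,215:355],None,fx=5,fy=4.5,interpolation=cv2.INTER_CUBIC);cv2.imwrite('pics/t8c.png',a[:,:,::-1])"
```

```text
6.8833 [0.51656714 0.02897191 0.05534379] [1.10809461 0.1297804  0.01717051]
[-94.55452626 -59.107831  ]
```

View pics/s8c.png

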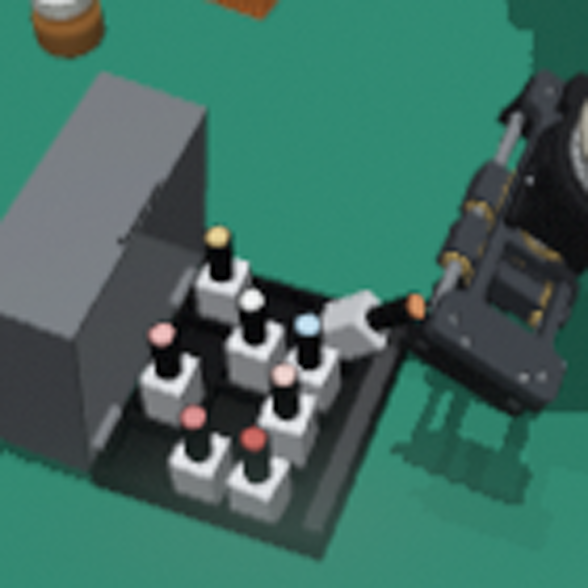

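View pics/t8c.png

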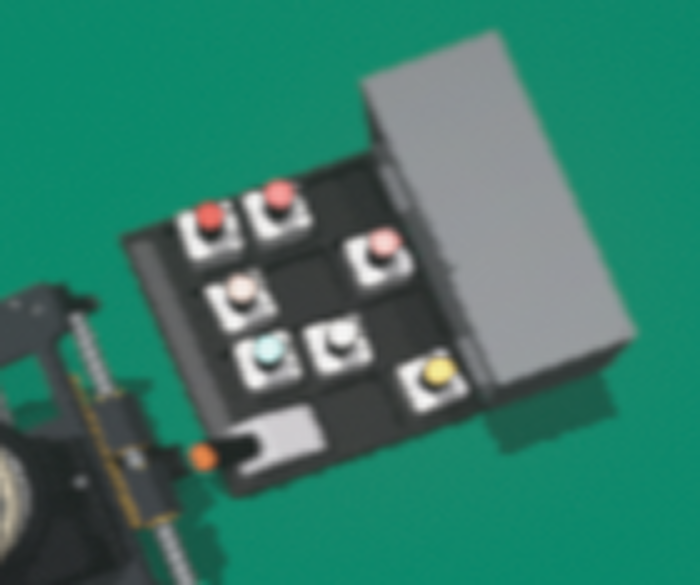

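Call:
jog_arm(
  increments=[
    [[0.07,-0.2,0.05],[0,0,0],1],
    [[0.14,-0.4,0.1],[0,0,0],1],
    [[0.21,-0.6,0.15],[0,0,0],1],
    [[0.21,-0.6,0.15],[0,0,0],1],
  ],
)

```text
t: 7.27
eef_pos: [0.5186, 0.0227, 0.0568]
eef_rot: [-2.071, 0.001, 0.349]
contact_force: [0.3, 0.2, -0.3]
gripper_width: 0.0004
```

```bash
cat >> look.py <<'E'
c2,im2,d2=snap("top",t+"t")
A=cv2.resize(im[180:240,230:300],None,fx=5.7,fy=5.7,interpolation=cv2.INTER_CUBIC)
B=cv2.resize(im2[150:210,240:310],None,fx=5.7,fy=5.7,interpolation=cv2.INTER_CUBIC)
cv2.imwrite(f"pics/{t}m.png",np.hstack([A,B])[:,:,::-1])
for n,(c,im,d) in(("sc",(c,im,d)),("top",(c2,im2,d2))):
    C=cloud(c,d);Q=np.dstack([(C[...,:2]-p)@R,C[...,2:]])*1e3
    m=(Q[...,2]>23)&(Q[...,0]<10)&(Q[...,1]>-85)&(Q[...,1]<-35)&(Q[...,0]>-125)
    P=Q[m];col=im[m].astype(int)
    org=(col[:,0]>140)&(col[:,0]>col[:,2]+60)&(col[:,1]<170)&(col[:,0]>col[:,1]+30)
    if org.sum(): print(n,"cap",P[org].mean(0).round(1),org.sum())
E
python3 look.py s9
```

```text
7.3167 [0.5185795  0.0229902  0.05672577] [-0.41644265  0.32068984  0.57909377]
[-88.24540592 -59.26730076]
sc cap [-87.  -57.7  71.2] 5
top cap [-87.6 -62.1  71.9] 10
```

View pics/s9m.png

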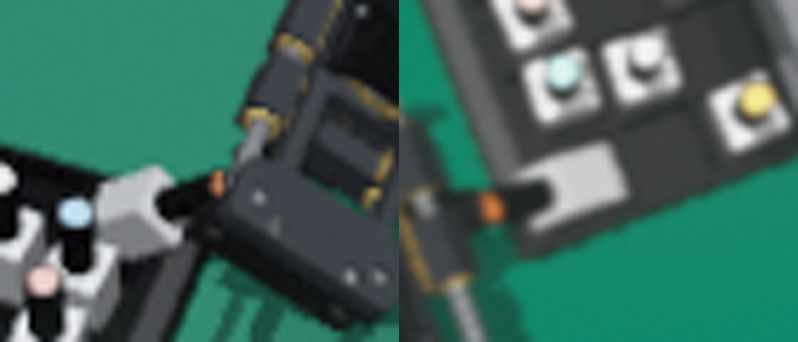

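Call:
jog_arm(
  increments=[
    [[0.07,-0.2,0.1],[0,0,0],1],
    [[0.14,-0.4,0.2],[0,0,0],1],
    [[0.21,-0.6,0.3],[0,0,0],1],
    [[0.28,-0.75,0.4],[0,0,0],1],
    [[0.28,-0.75,0.4],[0,0,0],1],
  ],
)

```text
t: 7.78
eef_pos: [0.5215, 0.0153, 0.0609]
eef_rot: [-2.071, 0.001, 0.349]
contact_force: [0.2, 0.8, 0.2]
gripper_width: 0.0004
```

```bash
python3 look.py s10
```

```text
7.8333 [0.52144692 0.01554991 0.06082816] [-0.78912361  0.05298709  0.43098552]
[-80.2729977  -59.12336326]
```

View pics/s10m.png

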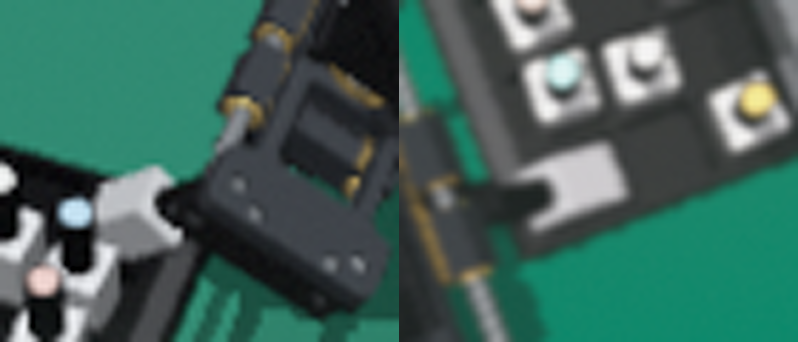

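```bash
python3 - <<'E'
from h import *
o=env.observe();P0=o["eef_pos"]
from scipy.spatial.transform import Rotation as Ro
Rm=Ro.from_euler("xyz",o["eef_rot"]).as_matrix()
p=np.array([.6045,-.0396]);a=-1.221
R=np.array([[np.cos(a),-np.sin(a)],[np.sin(a),np.cos(a)]])
for t in("s10","s10t","s9","s9t","top0","scene0"):
    c,im,d=load(t);C=cloud(c,d)
    Q=np.dstack([(C[...,:2]-p)@R,C[...,2:]])*1e3
    uv=proj(c,[P0,P0-Rm[:,1]*.02,P0-Rm[:,1]*.04])
    print(t,uv.round(1).tolist())
    m=(Q[...,1]>-85)&(Q[...,1]<-40)&(Q[...,0]>-130)&(Q[...,0]<-15)&(Q[...,2]>22)&(Q[...,2]<130)
    P=Q[m]
    print([(x0+2,int(s.sum()),int(np.percentile(P[s,2],90)),int(P[s,1].min()),int(P[s,1].max())) for x0 in range(-120,-16,4) for s in [(P[:,0]>=x0)&(P[:,0]<x0+4)&(np.abs(P[:,1]+60)<10)] if s.sum()])
ims=[]
for t in("s9","s10"):
    c,im,d=load(t);A=cv2.resize(im[180:230,235:285],(400,400),interpolation=cv2.INTER_CUBIC)
    ims.append(A)
cv2.imwrite("pics/cmp.png",np.hstack(ims)[:,:,::-1])
E
```

```text
s10 [[265.4, 212.9], [269.2, 209.8], [273.1, 206.7]]
[(-82, 1, 89, -53, -53), (-78, 3, 67, -62, -52), (-74, 3, 65, -61, -55), (-70, 6, 58, -63, -50), (-66, 6, 55, -61, -50), (-62, 10, 51, -62, -51), (-58, 12, 49, -69, -50), (-54, 10, 50, -67, -50), (-50, 9, 48, -69, -50), (-46, 8, 44, -69, -50), (-42, 8, 40, -68, -50), (-38, 6, 35, -69, -52), (-34, 6, 33, -66, -50), (-30, 4, 28, -68, -55), (-26, 1, 23, -63, -63)]
s10t [[258.1, 184.5], [254.4, 185.1], [250.6, 185.7]]
[(-114, 3, 126, -60, -57), (-110, 3, 129, -59, -55), (-102, 1, 125, -52, -52), (-98, 5, 120, -57, -52), (-94, 7, 114, -58, -50), (-90, 13, 106, -69, -53), (-86, 12, 99, -69, -51), (-82, 10, 91, -68, -52), (-78, 11, 71, -69, -54), (-74, 10, 67, -68, -54), (-70, 11, 59, -69, -50), (-66, 11, 57, -69, -53), (-62, 10, 54, -68, -51), (-58, 13, 48, -69, -50), (-54, 12, 51, -68, -50), (-50, 12, 48, -68, -51), (-46, 10, 44, -68, -52), (-42, 12, 41, -69, -50), (-38, 10, 36, -68, -51), (-34, 12, 32, -69, -50), (-30, 10, 29, -68, -50), (-26, 7, 26, -68, -51), (-18, 1, 22, -57, -57)]
s9 [[265.4, 212.9], [269.2, 209.8], [273.1, 206.7]]
[... 1296 characters left out ...]
), (-62, 11, 58, -68, -50), (-58, 12, 51, -68, -50), (-54, 12, 50, -68, -50), (-50, 10, 51, -68, -51), (-46, 12, 49, -69, -50), (-42, 12, 43, -69, -50), (-38, 11, 36, -68, -51), (-34, 10, 34, -69, -52), (-30, 11, 27, -67, -50), (-26, 3, 25, -65, -51)]
scene0 [[265.4, 212.9], [269.2, 209.8], [273.1, 206.7]]
[(-90, 8, 70, -62, -53), (-86, 15, 74, -65, -50), (-82, 11, 76, -65, -50), (-78, 12, 74, -64, -51), (-74, 10, 71, -61, -50), (-70, 16, 63, -62, -50), (-66, 10, 59, -60, -50), (-62, 11, 56, -61, -50), (-58, 9, 51, -68, -52), (-54, 11, 50, -69, -50), (-50, 6, 50, -68, -54), (-46, 8, 45, -69, -50), (-42, 6, 40, -68, -50), (-38, 7, 36, -69, -53), (-34, 6, 31, -67, -53), (-30, 5, 28, -68, -56)]
```

View pics/cmp.png

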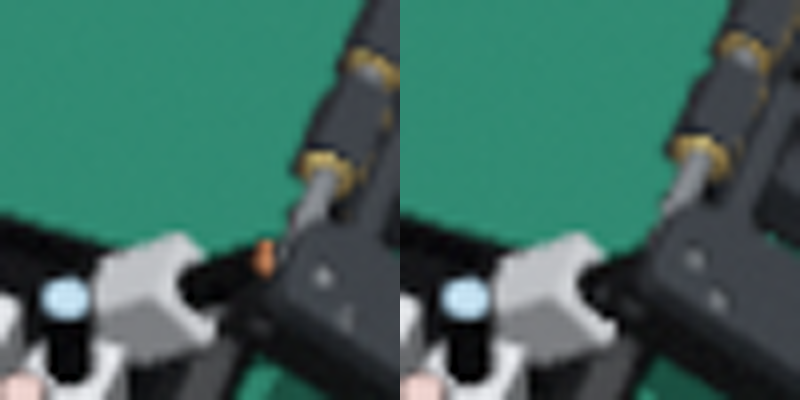

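```bash
python3 - <<'E'
from h import *
c,im,d=snap("wrist","w10")
print(np.array(c["extrinsics"]).round(3),c["vertical_fov"])
o=env.observe();print(o["eef_pos"],o["contact_force"],proj(c,[o["eef_pos"]]))
E
```

```text
[[ 0.94  -0.247 -0.237  0.47 ]
 [ 0.342  0.678  0.651  0.159]
 [-0.    -0.693  0.721  0.19 ]
 [ 0.     0.     0.     1.   ]] 58.1285369114504
[0.52133152 0.01582366 0.06068466] [-0.55362803  0.93739749  0.11190571] [[253.8033313  230.98861865]]
```

View pics/w10.png

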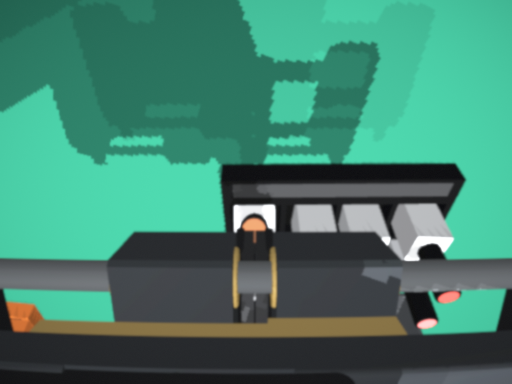

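```bash
python3 - <<'E'
from h import *
p=np.array([.6045,-.0396]);a=-1.221
R=np.array([[np.cos(a),-np.sin(a)],[np.sin(a),np.cos(a)]])
c,im,d=load("w10");C=cloud(c,d)
Q=np.dstack([(C[...,:2]-p)@R,C[...,2:]])*1e3
for v in range(200,322,5):
    print(v,[tuple(Q[v,u].round().astype(int)) for u in (246,254,262)],im[v,254], round(float(d[v,254]),3))
print(Q[250,[180,330]],Q[270,[180,330]],Q[300,[180,330]])
cv2.imwrite("pics/w10c.png",cv2.resize(im[160:330,170:340],None,fx=3.5,fy=3.5,interpolation=cv2.INTER_CUBIC)[:,:,::-1])
w=lambda q:np.r_[R@(np.array(q[:2])/1e3)+p,q[2]/1e3]
print(proj(c,[w((-89,-60,67)),w((-58,-60,18)),w((-58,-77,18)),w((-81,83,18))]))
E
```

```text
200 [(np.int64(-64), np.int64(-65), np.int64(19)), (np.int64(-64), np.int64(-59), np.int64(18)), (np.int64(-64), np.int64(-54), np.int64(19))] [21 22 22] 0.241
205 [(np.int64(-67), np.int64(-64), np.int64(26)), (np.int64(-70), np.int64(-59), np.int64(29)), (np.int64(-71), np.int64(-54), np.int64(31))] [172 174 177] 0.228
210 [(np.int64(-69), np.int64(-64), np.int64(33)), (np.int64(-70), np.int64(-59), np.int64(34)), (np.int64(-70), np.int64(-54), np.int64(34))] [238 240 242] 0.225
215 [(np.int64(-67), np.int64(-64), np.int64(36)), (np.int64(-96), np.int64(-59), np.int64(62)), (np.int64(-69), np.int64(-54), np.int64(38))] [30 30 31] 0.187
220 [(np.int64(-94), np.int64(-63), np.int64(64)), (np.int64(-92), np.int64(-59), np.int64(63)), (np.int64(-94), np.int64(-55), np.int64(64))] [241 168 118] 0.189
225 [(np.int64(-91), np.int64(-63), np.int64(65)), (np.int64(-91), np.int64(-59), np.int64(65)), (np.int64(-91), np.int64(-55), np.int64(65))] [243 172 120] 0.187
230 [(np.int64(-101), np.int64(-63), np.int64(77)), (np.int64(-101), np.int64(-59), np.int64(77)), (np.int64(-102), np.int64(-55
[... 2708 characters left out ...]
-110), np.int64(-62), np.int64(127)), (np.int64(29), np.int64(-59), np.int64(57)), (np.int64(-110), np.int64(-56), np.int64(127))] [46 48 49] 0.276
320 [(np.int64(-109), np.int64(-62), np.int64(129)), (np.int64(29), np.int64(-59), np.int64(61)), (np.int64(-108), np.int64(-56), np.int64(129))] [47 47 49] 0.274
[[-166.91730202  -76.39460543  139.86847085]
 [-166.86062317  -40.87367817  139.83173287]] [[-168.78754025  -75.06846427  146.73810573]
 [-169.22774597  -42.3504819   147.0394474 ]] [[-161.58757212  -75.70154165  150.00036573]
 [-161.80189183  -41.6474886   150.12479567]]
[[252.1838562  229.81076183]
 [252.70234001 205.54514427]
 [228.71158879 205.54454879]
 [462.3079768  181.56801628]]
```

View pics/w10c.png

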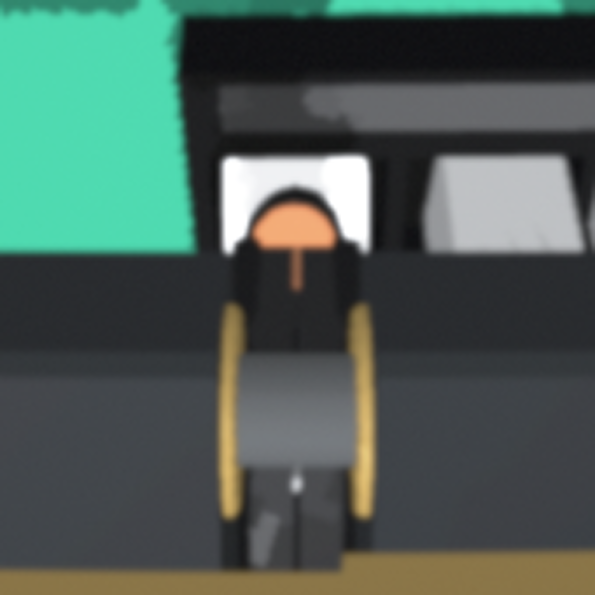

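Call:
jog_arm(
  increments=[
    [[-0.2,0.7,0.3],[0,0,0],1],
    [[-0.7,2,0.3],[0,0,0],1],
    [[-1.3,3.5,0],[0,0,0],1],
    [[-1.3,3.5,-1],[0,0,0],1],
    [[-1.3,3.5,-2],[0,0,0],1],
    [[-1.3,3.5,-2.8],[0,0,0],1],
    [[-1.3,3.5,-2.8],[0,0,0],1],
    [[-1.3,3.5,-2.8],[0,0,0],1],
  ],
)

```text
t: 8.6
eef_pos: [0.5078, 0.0499, 0.0318]
eef_rot: [-2.071, 0.003, 0.349]
contact_force: [0.3, -0.3, 0.8]
gripper_width: 0.0006
```

```bash
cat >> look.py <<'E'
c,im,d=snap("wrist",t+"w")
cv2.imwrite(f"pics/{t}wc.png",cv2.resize(im[160:330,170:340],None,fx=3,fy=3,interpolation=cv2.INTER_CUBIC)[:,:,::-1])
C=cloud(c,d);Q=np.dstack([(C[...,:2]-p)@R,C[...,2:]])*1e3
for v in range(205,262,5): print(v,Q[v,250].round().astype(int).tolist(),im[v,250].tolist(),end=" | ")
E
python3 look.py s11
```

```text
8.65 [0.50818686 0.05017171 0.03229473] [0.90834336 0.24434141 0.1500178 ]
[-117.34249692  -59.71531923]
sc cap [-89.5 -58.4  68.5] 16
top cap [-88.7 -61.   67. ] 17
205 [-107, -62, 1] [72, 202, 163] | 210 [-101, -62, 0] [72, 202, 163] | 215 [-96, -62, 0] [68, 191, 155] | 220 [-92, -62, 1] [67, 186, 151] | 225 [-87, -62, 1] [59, 165, 134] | 230 [-138, -61, 49] [30, 47, 42] | 235 [-140, -61, 54] [34, 35, 35] | 240 [-144, -61, 60] [33, 34, 35] | 245 [-147, -61, 65] [34, 34, 36] | 250 [-149, -61, 70] [35, 35, 37] | 255 [-151, -61, 74] [35, 35, 36] | 260 [-154, -61, 79] [45, 46, 47] |
```

View pics/s11m.png

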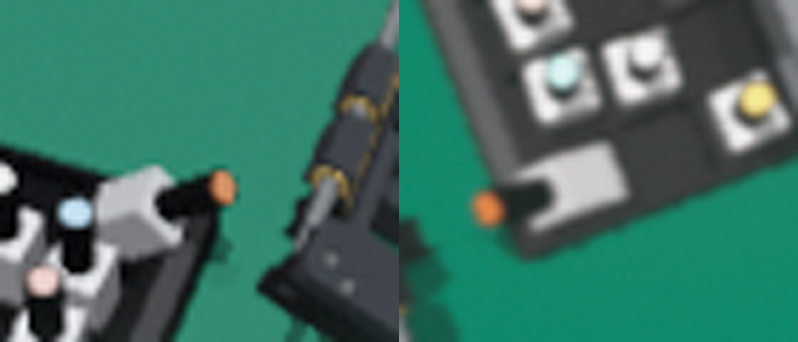

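View pics/s11wc.png

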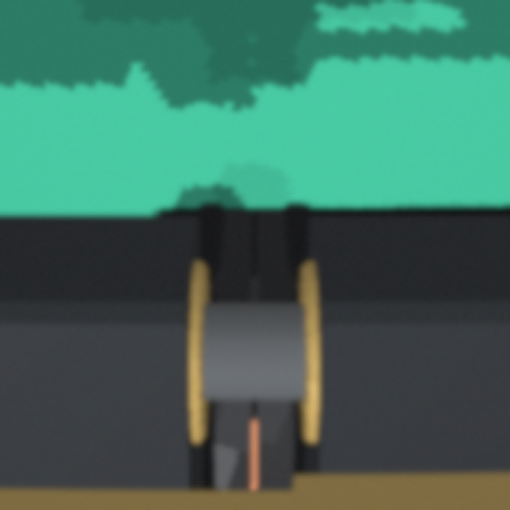

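Call:
jog_arm(
  increments=[
    [[0.17,-0.47,0],[0,0,0],1],
    [[0.34,-0.94,0],[0,0,0],1],
    [[0.51,-1.4,0],[0,0,0],1],
    [[0.65,-1.8,0],[0,0,0],1],
    [[0.75,-2.1,0],[0,0,0],1],
    [[0.86,-2.35,0],[0,0,0],1],
    [[0.86,-2.35,0],[0,0,0],1],
  ],
)

```text
t: 9.33
eef_pos: [0.5171, 0.0264, 0.0328]
eef_rot: [-2.071, 0.001, 0.349]
contact_force: [0.7, 0.1, -0.3]
gripper_width: 0.0001
```

```bash
python3 look.py s12
```

```text
9.3833 [0.51695149 0.02691764 0.03270913] [ 0.57138582 -0.45312417 -0.30276338]
[-92.49294453 -59.45076613]
sc cap [-89.8 -58.1  68.4] 17
top cap [-88.7 -61.   67.5] 17
205 [-82, -62, 1] [35, 94, 76] | 210 [-81, -62, 4] [16, 17, 19] | 215 [-82, -62, 10] [18, 19, 20] | 220 [-82, -62, 14] [16, 15, 18] | 225 [-82, -62, 18] [20, 20, 22] | 230 [-112, -61, 48] [47, 47, 49] | 235 [-116, -61, 55] [37, 38, 40] | 240 [-119, -61, 60] [37, 38, 39] | 245 [-122, -61, 65] [38, 39, 40] | 250 [-124, -61, 70] [38, 39, 40] | 255 [-127, -61, 75] [38, 38, 40] | 260 [-129, -61, 78] [50, 51, 53] |
```

View pics/s12m.png

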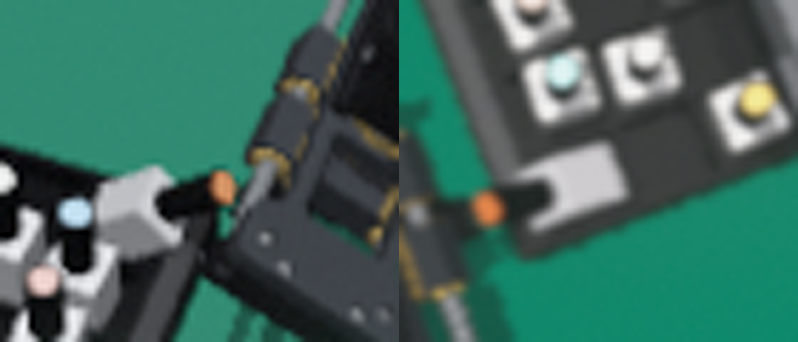

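Call:
jog_arm(
  increments=[
    [[0.07,-0.2,0],[0,0,0],1],
    [[0.14,-0.4,0.1],[0,0,0],1],
    [[0.21,-0.6,0.1],[0,0,0],1],
    [[0.27,-0.75,0.2],[0,0,0],1],
    [[0.27,-0.75,0.2],[0,0,0],1],
  ],
)

```text
t: 9.9
eef_pos: [0.5198, 0.0193, 0.0349]
eef_rot: [-2.071, 0.001, 0.349]
contact_force: [0.6, 0.0, 0.8]
gripper_width: 0.0001
```

```bash
python3 look.py s13
```

```text
9.95 [0.51970241 0.01952489 0.03479251] [0.27536067 0.29974821 0.34160178]
[-84.60512435 -59.39998057]
sc cap [-84.1 -58.4  72.3] 16
top cap [-84.1 -61.   70.7] 20
205 [-81, -62, 10] [18, 19, 21] | 210 [-82, -62, 15] [17, 18, 20] | 215 [-80, -62, 17] [23, 23, 24] | 220 [-77, -62, 19] [61, 61, 63] | 225 [-72, -62, 19] [62, 63, 65] | 230 [-106, -61, 52] [49, 50, 52] | 235 [-108, -61, 57] [39, 39, 41] | 240 [-112, -61, 63] [39, 39, 41] | 245 [-114, -61, 67] [39, 40, 41] | 250 [-116, -61, 71] [39, 40, 41] | 255 [-119, -61, 76] [39, 40, 41] | 260 [-121, -61, 81] [51, 52, 53] |
```

View pics/s13m.png

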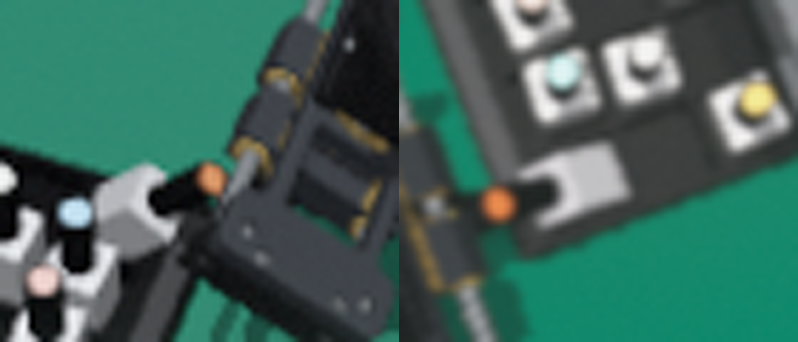

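Call:
jog_arm(
  increments=[
    [[0.07,-0.2,0.1],[0,0,0],1],
    [[0.14,-0.4,0.2],[0,0,0],1],
    [[0.21,-0.6,0.3],[0,0,0],1],
    [[0.27,-0.8,0.4],[0,0,0],1],
    [[0.34,-0.95,0.5],[0,0,0],1],
    [[0.34,-0.95,0.5],[0,0,0],1],
  ],
)

```text
t: 10.55
eef_pos: [0.5232, 0.0097, 0.0399]
eef_rot: [-2.071, 0.001, 0.349]
contact_force: [-0.5, 0.2, -0.7]
gripper_width: -0.0001
```

```bash
python3 look.py s14
```

```text
10.6 [0.52313385 0.01003179 0.03982739] [-0.02821556  0.93722622  0.14666033]
[-74.51092189 -59.429683  ]
sc cap [-74.  -58.1  77.3] 20
top cap [-73.4 -60.9  75.7] 24
205 [-74, -62, 18] [63, 64, 65] | 210 [-71, -62, 19] [63, 65, 66] | 215 [-66, -62, 19] [29, 29, 30] | 220 [-61, -62, 19] [33, 34, 34] | 225 [-53, -62, 16] [152, 154, 157] | 230 [-95, -61, 56] [102, 104, 106] | 235 [-98, -61, 62] [41, 41, 43] | 240 [-101, -61, 68] [39, 41, 42] | 245 [-104, -61, 73] [40, 41, 42] | 250 [-107, -61, 78] [39, 40, 42] | 255 [-109, -61, 82] [39, 40, 41] | 260 [-111, -61, 86] [52, 54, 55] |
```

View pics/s14m.png

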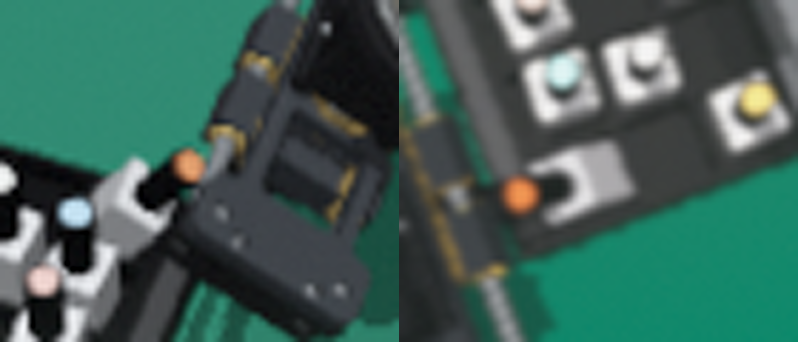

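Rotating up well: the cap is now at x≈-74, z≈77. I'll keep going in small steps.

Call:
jog_arm(
  increments=[
    [[0.07,-0.2,0.05],[0,0,0],1],
    [[0.14,-0.4,0.1],[0,0,0],1],
    [[0.21,-0.6,0.2],[0,0,0],1],
    [[0.27,-0.75,0.2],[0,0,0],1],
    [[0.27,-0.75,0.2],[0,0,0],1],
  ],
)

```text
t: 11.12
eef_pos: [0.5258, 0.0022, 0.0418]
eef_rot: [-2.071, 0.001, 0.349]
contact_force: [-0.5, -0.3, -0.3]
gripper_width: 0.0007
```

```bash
python3 look.py s15
```

```text
11.1667 [0.52575532 0.00246045 0.04172244] [-0.52465732  0.01817195  0.63863388]
[-66.49969169 -59.56171064]
sc cap [-65.5 -57.7  80.6] 20
top cap [-65.4 -61.2  79.4] 24
205 [-64, -62, 18] [26, 27, 28] | 210 [-60, -62, 18] [58, 60, 60] | 215 [-52, -62, 15] [162, 164, 167] | 220 [-54, -62, 22] [162, 164, 167] | 225 [-58, -62, 29] [162, 164, 167] | 230 [-87, -61, 58] [108, 110, 112] | 235 [-90, -61, 64] [40, 41, 42] | 240 [-93, -61, 70] [40, 41, 42] | 245 [-96, -61, 74] [40, 40, 42] | 250 [-97, -61, 78] [41, 41, 43] | 255 [-100, -61, 83] [40, 41, 42] | 260 [-103, -61, 88] [53, 55, 56] |
```

View pics/s15m.png

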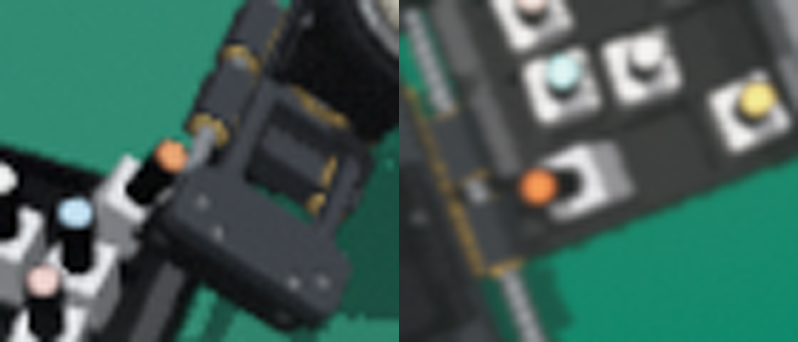

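Call:
jog_arm(
  increments=[
    [[0.04,-0.1,0.03],[0,0,0],1],
    [[0.07,-0.2,0.05],[0,0,0],1],
    [[0.11,-0.3,0.08],[0,0,0],1],
    [[0.14,-0.4,0.1],[0,0,0],1],
    [[0.14,-0.4,0.1],[0,0,0],1],
  ],
)

```text
t: 11.68
eef_pos: [0.5272, -0.0015, 0.0428]
eef_rot: [-2.071, 0.001, 0.349]
contact_force: [0.0, 0.4, -0.5]
gripper_width: 0.0005
```

```bash
python3 look.py s16
```

```text
11.7333 [ 0.52716175 -0.00136546  0.04272231] [-0.16058263  0.54891992 -0.70997362]
[-62.4234706  -59.55162205]
sc cap [-60.8 -58.4  81.2] 21
top cap [-60.8 -61.1  79.7] 27
205 [-59, -62, 19] [95, 96, 99] | 210 [-51, -62, 15] [166, 169, 171] | 215 [-54, -62, 22] [166, 168, 172] | 220 [-57, -62, 29] [166, 168, 171] | 225 [-58, -62, 34] [167, 169, 171] | 230 [-82, -61, 59] [110, 111, 114] | 235 [-86, -61, 65] [40, 41, 42] | 240 [-89, -61, 70] [39, 40, 42] | 245 [-92, -61, 76] [40, 40, 42] | 250 [-94, -61, 80] [40, 41, 43] | 255 [-97, -61, 85] [41, 41, 42] | 260 [-100, -61, 89] [53, 54, 56] |
```

View pics/s16m.png

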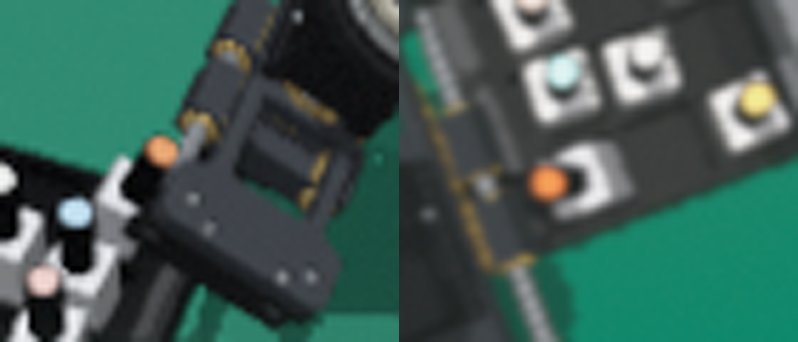

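Call:
jog_arm(
  increments=[
    [[0.04,-0.1,0],[0,0,0],1],
    [[0.07,-0.2,0],[0,0,0],1],
    [[0.11,-0.3,0],[0,0,0],1],
    [[0.14,-0.4,0],[0,0,0],1],
    [[0.14,-0.4,0],[0,0,0],1],
  ],
)

```text
t: 12.25
eef_pos: [0.5285, -0.0056, 0.0427]
eef_rot: [-2.071, 0.001, 0.349]
contact_force: [0.4, 0.6, 0.2]
gripper_width: 0.0002
```

```bash
python3 look.py s17
```

```text
12.3 [ 0.52853485 -0.00544255  0.04268634] [-0.2921748   0.26191794  0.20316368]
[-58.12270612 -59.65891458]
sc cap [-55.9 -58.   81.8] 21
top cap [-56.1 -60.8  80.5] 29
205 [-50, -62, 14] [170, 173, 175] | 210 [-53, -62, 21] [171, 173, 176] | 215 [-54, -62, 26] [171, 173, 176] | 220 [-56, -62, 32] [171, 173, 176] | 225 [-56, -62, 36] [170, 173, 176] | 230 [-78, -61, 59] [149, 151, 154] | 235 [-81, -61, 65] [41, 41, 43] | 240 [-84, -61, 70] [41, 41, 42] | 245 [-88, -61, 76] [40, 41, 42] | 250 [-91, -61, 81] [40, 40, 41] | 255 [-93, -61, 85] [40, 40, 42] | 260 [-95, -61, 89] [53, 54, 55] |
```

View pics/s17m.png

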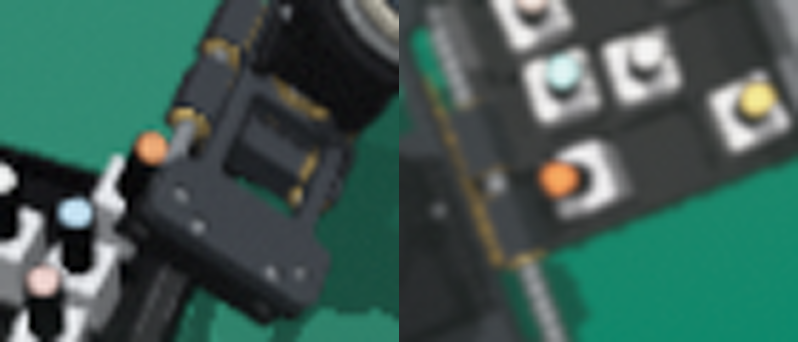

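Call:
jog_arm(
  increments=[
    [[0.04,-0.1,0],[0,0,0],1],
    [[0.07,-0.2,0],[0,0,0],1],
    [[0.11,-0.3,0],[0,0,0],1],
    [[0.14,-0.4,0],[0,0,0],1],
    [[0.17,-0.5,0],[0,0,0],1],
    [[0.17,-0.5,0],[0,0,0],1],
  ],
)

```text
t: 12.9
eef_pos: [0.5302, -0.0106, 0.0427]
eef_rot: [-2.071, 0.001, 0.349]
contact_force: [0.6, -0.0, 0.4]
gripper_width: 0.0007
```

```bash
python3 look.py s18
```

```text
12.95 [ 0.53022391 -0.01039843  0.04268254] [-0.91419709 -0.25521655 -0.88918412]
[-52.88809796 -59.77055346]
sc cap [-49.6 -57.4  82.8] 16
top cap [-48.9 -61.5  80.5] 19
205 [-51, -62, 20] [177, 179, 182] | 210 [-53, -62, 26] [177, 179, 182] | 215 [-54, -62, 31] [176, 179, 182] | 220 [-55, -62, 36] [176, 179, 181] | 225 [-55, -62, 40] [178, 180, 183] | 230 [-74, -62, 60] [165, 167, 170] | 235 [-77, -62, 65] [40, 40, 42] | 240 [-80, -61, 71] [41, 42, 43] | 245 [-82, -61, 75] [40, 41, 42] | 250 [-85, -61, 80] [40, 41, 43] | 255 [-87, -61, 85] [40, 40, 42] | 260 [-90, -61, 89] [52, 55, 56] |
```

View pics/s18m.png

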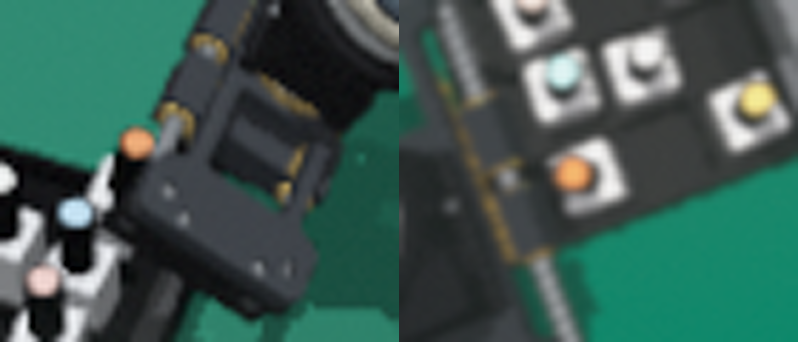

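Call:
jog_arm(
  increments=[
    [[0.04,-0.1,0],[0,0,0],1],
    [[0.07,-0.2,0],[0,0,0],1],
    [[0.11,-0.3,0],[0,0,0],1],
    [[0.14,-0.4,0],[0,0,0],1],
    [[0.17,-0.5,0],[0,0,0],1],
    [[0.17,-0.5,0],[0,0,0],1],
  ],
)

```text
t: 13.55
eef_pos: [0.5319, -0.0156, 0.0427]
eef_rot: [-2.071, 0.001, 0.349]
contact_force: [-0.1, -0.5, -0.1]
gripper_width: 0.0001
```

```bash
python3 look.py s19
```

```text
13.6 [ 0.53193147 -0.01538019  0.04266249] [-0.08563    -0.65698171  0.67046906]
[-47.62282089 -59.87367819]
sc cap [-36.8 -58.1  81.2] 14
top cap [-37.8 -65.3  80.6] 7
205 [-50, -62, 23] [186, 189, 193] | 210 [-49, -62, 27] [186, 189, 193] | 215 [-50, -62, 32] [186, 188, 193] | 220 [-50, -62, 36] [186, 189, 193] | 225 [-49, -62, 39] [186, 189, 194] | 230 [-67, -62, 58] [200, 203, 207] | 235 [-71, -62, 65] [40, 41, 42] | 240 [-75, -62, 71] [39, 40, 42] | 245 [-77, -61, 76] [40, 41, 42] | 250 [-80, -61, 80] [39, 40, 42] | 255 [-82, -61, 84] [40, 41, 42] | 260 [-84, -61, 89] [53, 54, 56] |
```

View pics/s19m.png

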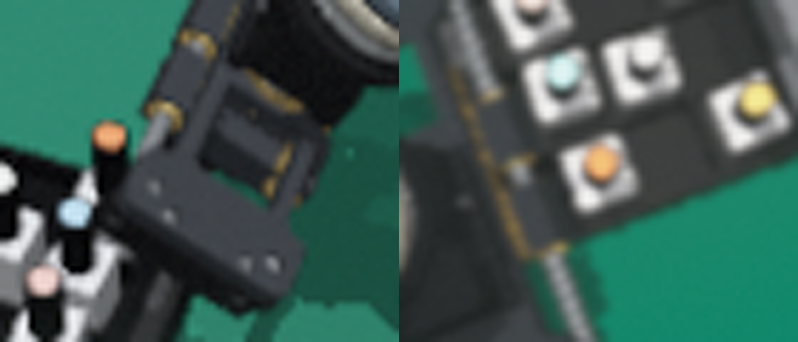

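The bottle now stands upright: its front face is vertical at x≈-50, and the cap is at x≈-37, z≈81. I'll back off, then move over and behind the lid.

Call:
jog_arm(
  increments=[
    [[-0.3,0.8,0],[0,0,0],1],
    [[-1,3,0.3],[0,0,0],1],
    [[-2,5.6,2],[0,0,0],1],
    [[-2.5,7,6],[0,0,0],1],
    [[-2.5,7,10],[0.1,0.036,0],1],
    [[-2.5,7,14],[0.2,0.073,0],1],
    [[-2.5,7,18],[0.3,0.11,0],1],
    [[-2.5,7,22],[0.41,0.15,0],1],
  ],
)

```text
t: 14.37
eef_pos: [0.5056, 0.0574, 0.2508]
eef_rot: [-1.642, 0.001, 0.356]
contact_force: [0.5, -0.7, -1.1]
gripper_width: 0.0006
```

```bash
python3 look.py s20;python3 -c "
from h import *
print(env.observe()['eef_rot'])"
```

```text
14.4167 [0.51320274 0.05064578 0.25978372] [ 4.11216304 -3.66373921  6.48432907]
[-116.06888496  -54.84071868]
sc cap [-36.5 -57.6  81.5] 15
top cap [-36.9 -63.5  81.4] 12
205 [-49, -59, 43] [249, 250, 251] | 210 [-45, -59, 49] [108, 109, 112] | 215 [-45, -59, 65] [12, 12, 11] | 220 [-44, -59, 78] [28, 24, 22] | 225 [-40, -59, 81] [255, 229, 156] | 230 [-127, -58, 278] [229, 151, 101] | 235 [-128, -58, 285] [26, 27, 28] | 240 [-129, -58, 293] [27, 28, 29] | 245 [-129, -58, 297] [28, 28, 28] | 250 [-129, -58, 302] [28, 28, 29] | 255 [-130, -58, 308] [27, 27, 28] | 260 [-130, -58, 312] [36, 38, 39] | [-1.65056763 -0.00494795  0.34207039]
```

View pics/s20c.png

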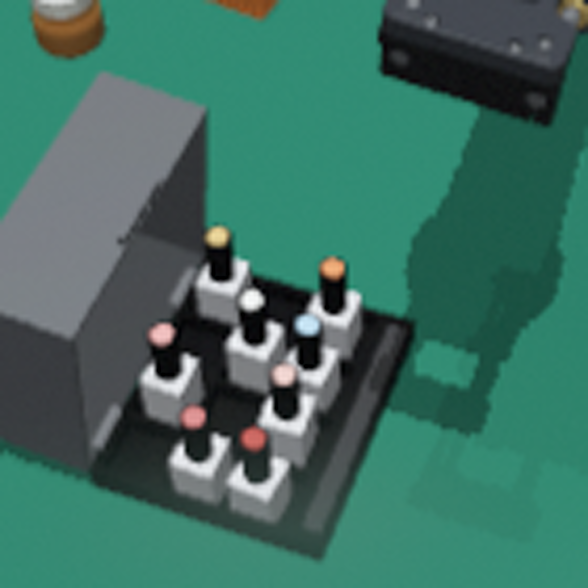

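Call:
jog_arm(
  increments=[
    [[0.5,-1,3],[0.07,0.025,0],1],
    [[2.5,-4,5],[0.07,0.025,0],1],
    [[4.5,-7.5,5],[0.07,0.025,0],1],
    [[6.5,-11,5],[0.07,0.025,0],1],
    [[8.7,-14.5,5],[0.07,0.025,0],1],
    [[10.8,-18,5],[0.07,0.025,0],1],
    [[13,-21.5,5],[0.07,0.025,0],1],
    [[15.5,-25.5,5],[0.07,0.025,0],1],
  ],
)

```text
t: 15.18
eef_pos: [0.6593, -0.1949, 0.2966]
eef_rot: [-1.572, 0.005, 0.353]
contact_force: [0.5, 0.6, -0.1]
gripper_width: 0.0004
```

Call:
jog_arm(
  increments=[
    [[0,0,0],[0,0,0],1],
    [[0,0,0],[0,0,0],1],
  ],
)

```text
t: 15.35
eef_pos: [0.6587, -0.1964, 0.2949]
eef_rot: [-1.571, 0.007, 0.348]
contact_force: [0.1, 0.4, -0.7]
gripper_width: 0.0002
```

```bash
python3 look.py s21;python3 -c "
from h import *
print(env.observe()['eef_rot'],env.observe()['qpos'])"
```

```text
15.4 [ 0.65860362 -0.19382963  0.29607858] [-0.24636904  1.58733928  0.09178331]
[163.43153961  -2.02824879]
sc cap [-36.4 -57.7  81.4] 15
top cap [-37.8 -65.3  80.1] 7
205 [236, -8, 0] [54, 159, 126] | 210 [243, -8, 0] [55, 159, 127] | 215 [251, -8, 1] [55, 159, 127] | 220 [259, -8, 0] [55, 158, 126] | 225 [266, -8, 1] [54, 158, 126] | 230 [152, -3, 321] [37, 101, 81] | 235 [152, -3, 327] [23, 24, 25] | 240 [152, -3, 333] [24, 24, 25] | 245 [152, -3, 340] [23, 24, 24] | 250 [152, -3, 346] [23, 24, 24] | 255 [152, -3, 350] [23, 22, 24] | 260 [152, -3, 355] [32, 33, 34] | [-1.57168163  0.00301873  0.35418236] [ 0.53652297  0.47386971 -0.48621047  1.34697277  0.22124635  1.3760592
  0.40709789]
```

View pics/s21.png

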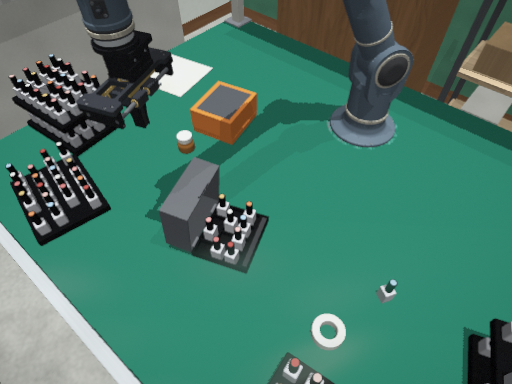

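Call:
jog_arm(
  increments=[
    [[0.2,-0.6,-4],[0,0,0],1],
    [[0.2,-0.6,-8],[0,0,0],1],
    [[0.2,-0.6,-12],[0,0,0],1],
    [[0.2,-0.6,-16],[0,0,0],1],
    [[0.2,-0.6,-16.4],[0,0,0],1],
    [[0.2,-0.6,-16.4],[0,0,0],1],
    [[0.2,-0.6,-16.4],[0,0,0],1],
  ],
)

```text
t: 16.08
eef_pos: [0.6623, -0.2005, 0.1373]
eef_rot: [-1.575, -0.001, 0.352]
contact_force: [1.0, -0.5, 0.9]
gripper_width: 0.0003
```

```bash
python3 look.py s22
```

```text
16.1333 [ 0.66308291 -0.200927    0.13837676] [-0.2392391  -0.64013706  0.45168894]
[171.6341834   -0.25253238]
sc cap [-36.3 -57.4  81.9] 14
top cap [-37.8 -65.2  79.6] 7
205 [198, -3, 1] [54, 157, 125] | 210 [204, -3, 1] [54, 157, 125] | 215 [209, -4, 1] [37, 109, 87] | 220 [214, -4, 1] [34, 102, 81] | 225 [219, -4, 1] [34, 102, 81] | 230 [162, -2, 163] [38, 102, 82] | 235 [162, -2, 169] [24, 24, 26] | 240 [162, -2, 176] [24, 25, 26] | 245 [161, -2, 182] [24, 25, 25] | 250 [161, -2, 187] [23, 23, 25] | 255 [161, -2, 192] [24, 24, 25] | 260 [162, -2, 195] [34, 36, 36] |
```

View pics/s22.png

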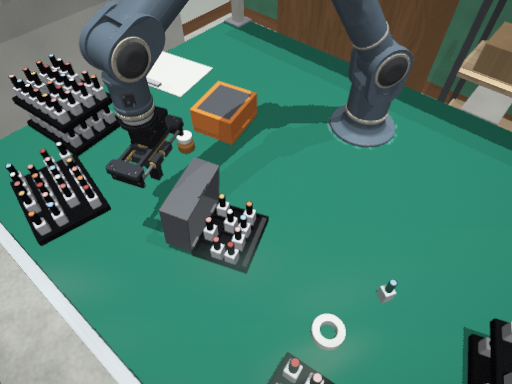

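Call:
jog_arm(
  increments=[
    [[-0.51,1.41,-0.5],[0,0,0],1],
    [[-1.03,2.82,-1],[0,0,0],1],
    [[-1.48,4.04,-0.8],[0,0,0],1],
    [[-1.82,4.98,-0.4],[0,0,0],1],
    [[-2.16,5.92,0],[0,0,0],1],
    [[-2.5,6.85,0.2],[0,0,0],1],
    [[-2.85,7.79,0.4],[0,0,0],1],
    [[-2.85,7.79,0.4],[0,0,0],1],
  ],
)

```text
t: 16.9
eef_pos: [0.6325, -0.1212, 0.1404]
eef_rot: [-1.573, 0.0, 0.353]
contact_force: [-0.1, -0.6, 0.2]
gripper_width: 0.0002
```

```bash
python3 look.py s23
```

```text
16.95 [ 0.63265016 -0.12207254  0.1397952 ] [-0.15751945  0.308223    0.19621978]
[87.12545618 -1.81841384]
sc cap [-36.4 -58.1  81.7] 14
top cap [-37.9 -65.4  81.4] 7
205 [61, -4, 176] [92, 95, 98] | 210 [63, -4, 176] [91, 95, 98] | 215 [66, -4, 175] [92, 95, 99] | 220 [67, -4, 178] [93, 97, 99] | 225 [74, -4, 166] [67, 70, 72] | 230 [78, -4, 162] [34, 36, 37] | 235 [78, -4, 170] [26, 27, 28] | 240 [78, -4, 176] [27, 27, 28] | 245 [78, -4, 182] [27, 28, 28] | 250 [77, -4, 188] [26, 27, 28] | 255 [78, -4, 192] [26, 27, 29] | 260 [77, -4, 197] [37, 38, 39] |
```

View pics/s23.png

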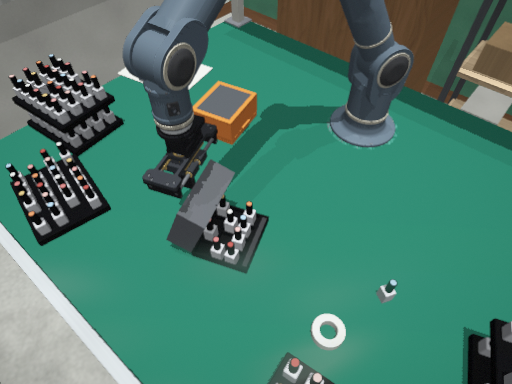

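Call:
jog_arm(
  increments=[
    [[-0.34,0.94,0],[0,0,0],1],
    [[-0.72,1.97,0],[0,0,0],1],
    [[-1.1,3,-0.2],[0,0,0],1],
    [[-1.44,3.94,-0.4],[0,0,0],1],
    [[-1.78,4.88,-0.7],[0,0,0],1],
    [[-2.16,5.92,-1.1],[0,0,0],1],
    [[-2.5,6.85,-1.4],[0,0,0],1],
    [[-2.85,7.79,-1.7],[0,0,0],1],
  ],
)

```text
t: 17.72
eef_pos: [0.6032, -0.0447, 0.121]
eef_rot: [-1.573, 0.002, 0.351]
contact_force: [0.7, -1.1, 0.5]
gripper_width: 0.0001
```

```bash
python3 look.py s24
```

```text
17.7667 [ 0.60199    -0.04201642  0.12043401] [-0.64803596  0.37582162 -0.28433912]
[ 1.40989815 -3.18612298]
205 [-23, -5, 153] [84, 88, 91] | 210 [-20, -5, 151] [84, 88, 91] | 215 [-17, -5, 149] [84, 88, 90] | 220 [-13, -5, 146] [74, 77, 81] | 225 [-11, -5, 146] [72, 74, 79] | 230 [-8, -5, 145] [53, 54, 57] | 235 [-7, -5, 151] [31, 32, 33] | 240 [-8, -5, 158] [31, 32, 34] | 245 [-7, -5, 163] [32, 32, 33] | 250 [-7, -5, 167] [32, 32, 34] | 255 [-8, -4, 174] [31, 31, 33] | 260 [-7, -4, 178] [42, 43, 45] |
```

View pics/s24.png

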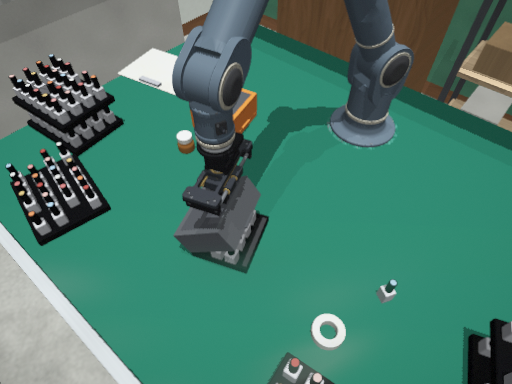

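Call:
jog_arm(
  increments=[
    [[-0.27,0.75,-0.6],[0,0,0],1],
    [[-0.55,1.5,-1.1],[0,0,0],1],
    [[-0.86,2.35,-1.9],[0,0,0],1],
    [[-1.1,3,-2.5],[0,0,0],1],
    [[-1.3,3.57,-3.2],[0,0,0],1],
    [[-1.5,4.13,-3.9],[0,0,0],1],
    [[-1.72,4.7,-4.5],[0,0,0],1],
    [[-1.72,4.7,-4.5],[0,0,0],1],
  ],
)

```text
t: 18.53
eef_pos: [0.5851, 0.0027, 0.0751]
eef_rot: [-1.572, 0.004, 0.352]
contact_force: [-0.9, -0.2, 1.1]
gripper_width: 0.0008
```

```bash
python3 look.py s25
```

```text
18.5833 [0.58580871 0.00190667 0.07581166] [0.69156278 0.97014385 0.44669389]
[-45.39875284  -3.3347905 ]
205 [-67, -5, 99] [91, 94, 98] | 210 [-65, -5, 99] [92, 94, 98] | 215 [-62, -5, 98] [77, 80, 84] | 220 [-59, -5, 99] [76, 79, 84] | 225 [-57, -5, 98] [77, 80, 84] | 230 [-55, -5, 100] [55, 56, 59] | 235 [-54, -5, 105] [28, 29, 31] | 240 [-55, -5, 113] [30, 31, 32] | 245 [-55, -4, 119] [29, 30, 31] | 250 [-55, -4, 124] [30, 30, 32] | 255 [-54, -4, 129] [29, 29, 30] | 260 [-55, -4, 134] [41, 42, 44] |
```

View pics/s25c.png

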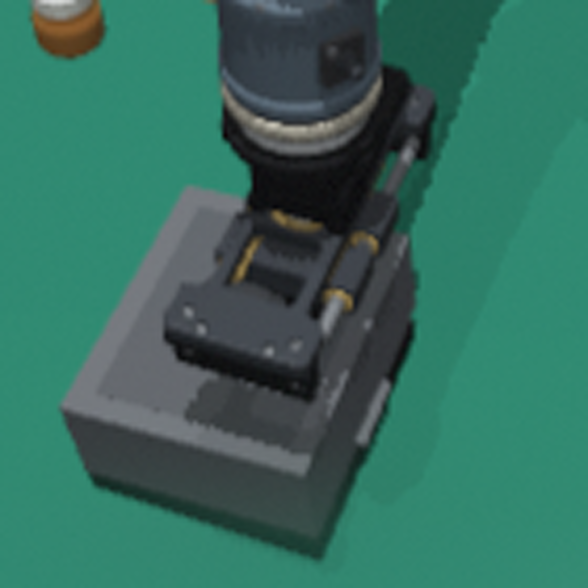

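Call:
jog_arm(
  increments=[
    [[-0.1,0.2,-0.4],[0,0,0],1],
    [[-0.2,0.5,-0.8],[0,0,0],1],
    [[-0.2,0.5,-1.1],[0,0,0],1],
    [[-0.2,0.5,-1.3],[0,0,0],1],
    [[-0.2,0.5,-1.3],[0,0,0],1],
  ],
)

```text
t: 19.1
eef_pos: [0.5846, 0.0066, 0.064]
eef_rot: [-1.573, 0.002, 0.35]
contact_force: [-1.7, 0.7, 3.3]
gripper_width: 0.0002
```

```bash
python3 look.py s26
```

```text
19.15 [0.58460521 0.00658804 0.06404724] [-1.48970641  0.45707913  3.06131152]
[-50.20908563  -2.86107544]
205 [-73, -5, 88] [92, 96, 100] | 210 [-71, -5, 88] [92, 96, 98] | 215 [-68, -5, 87] [78, 80, 84] | 220 [-66, -5, 88] [78, 80, 84] | 225 [-63, -5, 88] [78, 81, 84] | 230 [-60, -5, 88] [54, 56, 59] | 235 [-60, -5, 94] [29, 30, 31] | 240 [-60, -4, 101] [29, 29, 30] | 245 [-60, -4, 106] [30, 30, 31] | 250 [-60, -4, 111] [28, 30, 31] | 255 [-60, -4, 117] [29, 29, 30] | 260 [-61, -4, 122] [39, 40, 41] |
```

Call:
jog_arm(
  increments=[
    [[0,0,-0.2],[0,0,0],1],
    [[0,0,-0.4],[0,0,0],1],
    [[0,0,-0.5],[0,0,0],1],
    [[0,0,-0.5],[0,0,0],1],
    [[0,0,-0.5],[0,0,0],1],
  ],
)

```text
t: 19.67
eef_pos: [0.5848, 0.0066, 0.0637]
eef_rot: [-1.576, 0.002, 0.35]
contact_force: [-13.1, -0.4, 34.9]
gripper_width: 0.0004
```

Call:
jog_arm(
  increments=[
    [[0,0,0.5],[0,0,0],1],
    [[0,0,1.5],[0,0,0],1],
    [[0,0,5],[0,0,0],1],
    [[0,0,9],[0,0,0],1],
    [[0,4,13],[0,0,0],1],
    [[0,8,14],[0,0,0],1],
    [[-2,12,14],[0,0,0],1],
    [[-4,16,14],[0,0,0],1],
  ],
)

```text
t: 20.33
eef_pos: [0.5534, 0.1519, 0.2002]
eef_rot: [-1.574, -0.002, 0.348]
contact_force: [-0.4, 1.4, 0.1]
gripper_width: 0.0002
```

Call:
jog_arm(
  increments=[
    [[-1,4,0],[0,0,0],1],
    [[-2,8,0],[0,0,0],1],
    [[-3,12,0],[0,0,0],1],
    [[-3,12,0],[0,0,0],1],
  ],
)

```text
t: 20.67
eef_pos: [0.5174, 0.2808, 0.1991]
eef_rot: [-1.567, 0.001, 0.364]
contact_force: [-1.1, 0.7, 1.0]
gripper_width: 0.0004
```

```bash
python3 look.py s27 >/dev/null; python3 - <<'E'
from h import *
p=np.array([.6045,-.0396]);a=-1.221
R=np.array([[np.cos(a),-np.sin(a)],[np.sin(a),np.cos(a)]])
for t in("s27","s27t"):
    c,im,d=load(t);C=cloud(c,d);Q=np.dstack([(C[...,:2]-p)@R,C[...,2:]])*1e3
    m=(Q[...,2]>75)&(Q[...,2]<110)&(Q[...,0]>-78)&(Q[...,0]<58)&(abs(Q[...,1])<80)
    P=Q[m];A=np.c_[P[:,:2],np.ones(len(P))];s=np.linalg.lstsq(A,P[:,2],rcond=None)[0]
    print(t,len(P),"slope x,y, z at free edge",s[:2],np.array([-81,0,1])@s)
c,_,d=load("top0");c2,_,d2=load("s27t")
for n,uv in(("jar",(404,209)),("spare",(131,200)),("roll",(140,141))): print(n,unproj(c,d,[uv]).round(4),unproj(c2,d2,[uv]).round(4))
E
```

```text
s27 3125 slope x,y, z at free edge [ 0.00017301 -0.00121134] 88.48334113812398
s27t 3481 slope x,y, z at free edge [ 4.22039425e-05 -7.47823300e-04] 87.64185201440246
jar [[ 0.4543 -0.3542  0.0557]] [[ 0.4544 -0.3543  0.0554]]
spare [[0.4874 0.3399 0.0481]] [[0.4442 0.1608 0.6338]]
roll [[0.6447 0.3255 0.0242]] [[0.6448 0.3255 0.024 ]]look.py:24: RuntimeWarning: invalid value encountered in cast
  for v in range(205,262,5): print(v,Q[v,250].round().astype(int).tolist(),im[v,250].tolist(),end=" | ")
```

View pics/s27.png

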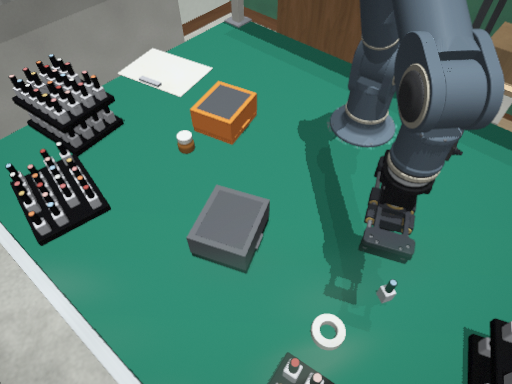

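View pics/s27t.png

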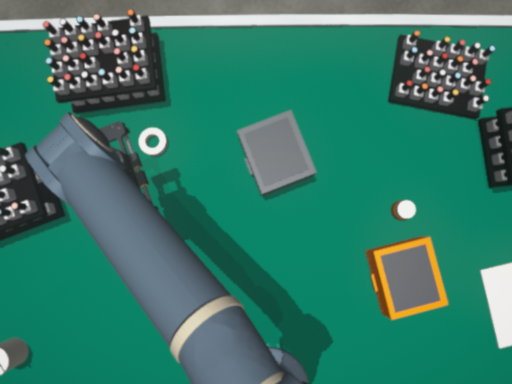

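```bash
python3 -c "
from workcell import env
o=env.observe();print(o['t'],o['qd'].round(3),o['contact_force']);print(env.sign_off())"
```

```text
20.8167 [ 0.035 -0.003  0.03   0.003  0.    -0.    -0.002] [ 0.39556509 -0.8743069  -0.38285335]
the job is handed in; nothing more can be done
None
```

I pushed the leaning bottle upright with the closed fingertips, pushed the lid over and down until it was shut, and handed the job in at 20.8 s.

**Bottle:** My first two pushes failed because the closed fingers end about 23 mm short of the stated TCP, so the tip rode over the cap. One of them pressed on the cap with about 7 N and left the bottle roughly 0.05 rad further out. After I allowed for the offset, a tilted push raised it and it dropped into its pocket. Its front face was then vertical at about x = -50 mm in the case, with the cap top at about 81 mm. All eight bottles in the case stood upright before I touched the lid.

**Lid:** In both fixed cameras its top is level (slope below 0.002), with the free edge 87.6–88.5 mm above the bench against 87 mm nominal. The last downward press reached about 35 N on the fingertip.

**Bench items:** The jar and the roll measured the same as at the start. The arm hid the spare bottle from the top camera, so I checked it only in the scene picture, where it stands upright at the same pixel as before. The bottles could not be seen once the lid was shut.

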